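# Fetch the garlic from behind the condiments

## Robot

A 6-joint arm with a two-finger parallel gripper is mounted at the origin on a cart in front of the work surface, level with it; the furniture and walls round the work are solid. World frame = base frame: x ahead of the robot, y to its left, z up, the work surface at z = 0. Lengths are in m, angles in rad, forces in N, time in s.
With the tool pointing down it reaches from about 0.25 to 0.775 m from the base axis. Payload 4 kg.
Tool frame: the origin (TCP) lies between the finger pads; the fingertips stand 25 mm ahead of it and the grasp point (between the pads) lies 6 mm ahead of it (robot.tip_reach is the distance from the TCP to the fingertips, in m); z points along the fingers, y is the line along which they close (so a half turn about z gives the same grasp; the last joint's range is limited). The gripper opens to 94 mm and grips with 3 to 60 N. Pads are 16 mm wide; open, the fingers measure 119 mm over their backs; the gripper's body (75 mm by 177 mm) begins 78 mm behind the grasp point.
Start: joints at [-1.388, 0.087, 1.371, -0, 1.684, -0.103], TCP at [0.155, -0.528, 0.231] pointing down, gripper open.
Joint ranges: [-3.1, 3.1], [-0.76, 2.03], [0.27, 2.55], [-1.08, 4.22], [0.17, 2.65], [-2.57, 2.57]. Speed limits (rad/s): [2.79, 2.79, 3.14, 3.14, 3.14, 3.14].

## Interface

Orientations are given as [roll, pitch, yaw] about the fixed x, y, z axes, in that order (R = Rz(yaw) Ry(pitch) Rx(roll)).
In Python, from bench import sensors, snapshot, camera_info, ticket, robot gives the robot as it stands.
- The arm moves only by the tool arm_command, never from a script. Its argument "plan" is a list of rows, each an object with "grip": the closure, from -1 (fully open) to 1 (shut); "slide": the shift along the tool's x, y, z normalised to -1 to 1, where 1 is 500 mm, a list of three; "spin": the turn about the tool's z normalised to -1 to 1, where 1 is 5 degrees. A call has 1 to 10 rows; each row shifts and turns the commanded pose from where the row before left it, along the tool's axes as they then stand; what a row does not reach is not made up. A row lasts 1/8 s, in which the tool goes at most 62.5 mm and 10.7 degrees, less where a joint would pass 70% of its speed; a pose out of reach is approached as far as the arm can. A call with a number of a shift or a turn outside -1 to 1 is refused whole. A call with a gripper value outside its range is refused whole. The fingers move at their own pace and stop on an object; the grip force is fixed at half the most. Time passes only in rows, so rows that do not move let the fingers close. It gives the time, the measured TCP pose, the force, the opening and the grip force at its end, in the units of the state.
- sensors.get_obs(): the state, without advancing time (a new reading comes with each control period).
- snapshot(name): name is "side" or "top"; returns the picture (480x640x3 uint8, red, green, blue); there is no depth.
- camera_info(name): a dict with "fx", "fy", "cx", "cy" (pixels), "position" and "rotation" of the camera in the world. Camera axes: x right, y up, looking along -z (the intrinsics and any distortion apply to the point x, -y, -z); pixel columns grow to the right and rows downward; lengths in m; the calibration is good to about 2 mm. A picture is of the moment at which its call begins. camera_info takes no time and is no camera call.
- ticket.close_job(): hands the job in; it is judged then, once.
The state is a dict: "time": time; "joint_positions": joint angles; "qvel": joint speeds; "joint_torque": joint torques, N m; "tool_pos": TCP position; "ee_rot": TCP orientation; "wrist_force": force on the tool from outside, world axes, zero at the start; "wrist_torque": the same for the moment, N m; "width": finger opening in m; "finger_force": force on a finger pad.
Only numpy, scipy, OpenCV 4.12 (cv2) and the standard library are available. Lean on these libraries where they do the work, as an engineer would, in place of code of your own. Each camera call takes 0.05 s, during which the arm holds its last target. There are 200 camera calls.

## Task

The bulb of garlic in the dark wooden caddy is hemmed in by the glass jar, the spice jar and the salt shaker: first stand all three on the marble slab without shifting the garlic, then, with all three waiting there, put the garlic in the middle of the saucer. After that put each of the three back on the very spot in the caddy where it stood. Keep the three upright throughout and leave the tin and the espresso cup where they are.

Things in the scene. Friction and masses are not known exactly. Their poses are not given: they have to be found in the camera images.
- garlic_mid (a point): White bulb of garlic, round, 53 mm across and 53 mm high with a short pointed stalk on top, 0.03 kg. Widest (53 mm) about 20 mm above its underside. The point is on its axis, half-way up, 26.5 mm above its underside. It stands at the back of the caddy, in the middle.
- jar_mid (a point): Glass jar with a yellow screw lid, round, 64 mm across and 100 mm high, the widest of the three to be moved, 0.24 kg. The point is on its axis half-way up, 50 mm above its underside; z is up along the axis.
- spice_mid (a point): Slim spice jar with a red cap, round, 45 mm across and 106 mm high, the tallest of the three, 0.11 kg. The point is on its axis half-way up, 53 mm above its underside; z is up along the axis.
- shaker_mid (a point): Salt shaker, grey and clear with a domed grey top, round, 44 mm across up to 66 mm, then narrower (34 mm), 90 mm high, the shortest of the three, 0.10 kg. The point is on its axis half-way up, 45 mm above its underside; z is up along the axis.
- caddy: Fixed dark wooden tray, 160 (x) by 214 (y) mm; origin at the centre of its underside, x to its back. Things stand on its base board, 10 mm above the origin. Back and sides have a rail, 8 mm thick, top at 30 mm; the front is open. Flush cork pads, 58 mm across: garlic at (28, 0) mm, the three others, in changing order, at (28, 65), (28, -65), (-37, 0), within 4 mm of the pad's centre.
- slab: Fixed low slab of pale marble, 130 (x) by 230 (y) mm, empty at the start: the side area. Origin at the centre of its underside, z up; its flat top is 12 mm above the origin.
- saucer: Fixed white saucer, 96 mm across, with a flat middle and a low rim 12 mm high, in front of the sink. Origin at the centre of its underside; its inner floor is about 5 mm above the origin.
- tin: Bystander: short food tin, 75 mm across and 58 mm high, loose, behind the work. Origin at the centre of its underside.
- cup: Bystander: white espresso cup with a handle, 61 by 78 by 54 mm high, loose, behind the work. Origin at its underside.
There are look-alikes about, which are no part of the job. What is shaped like the part that bears shaker_mid but pink is not meant.

How it is judged:
On the way, in this order (a step that is already met when the one before it is completed fails the run):
1. jar, spice jar and shaker all stand upright on the slab, the garlic still in its place (x of jar_mid in the frame of slab between -0.065 and 0.065 m and y of jar_mid in the frame of slab between -0.115 and 0.115 m and z of jar_mid in the frame of slab between 0.054 and 0.07 m and angle between each of jar_mid, spice_mid, shaker_mid's own z axis and vertical below 0.15 rad and x of spice_mid in the frame of slab between -0.065 and 0.065 m and y of spice_mid in the frame of slab between -0.115 and 0.115 m and z of spice_mid in the frame of slab between 0.057 and 0.073 m and x of shaker_mid in the frame of slab between -0.065 and 0.065 m and y of shaker_mid in the frame of slab between -0.115 and 0.115 m and z of shaker_mid in the frame of slab between 0.049 and 0.065 m and distance of garlic_mid from where it was at the start of the episode below 0.02 m), for 0.2 s.
2. the garlic lies in the middle of the saucer while the three still stand on the slab (horizontal distance between garlic_mid and saucer below 0.015 m and z of garlic_mid in the frame of saucer below 0.045 m and x of jar_mid in the frame of slab between -0.065 and 0.065 m and y of jar_mid in the frame of slab between -0.115 and 0.115 m and z of jar_mid in the frame of slab between 0.054 and 0.07 m and angle between each of jar_mid, spice_mid, shaker_mid's own z axis and vertical below 0.15 rad and x of spice_mid in the frame of slab between -0.065 and 0.065 m and y of spice_mid in the frame of slab between -0.115 and 0.115 m and z of spice_mid in the frame of slab between 0.057 and 0.073 m and x of shaker_mid in the frame of slab between -0.065 and 0.065 m and y of shaker_mid in the frame of slab between -0.115 and 0.115 m and z of shaker_mid in the frame of slab between 0.049 and 0.065 m), for 0.2 s.
3. the three are back in the caddy, each where it stood (distance of each of jar_mid, spice_mid, shaker_mid from where it was at the start of the episode below 0.015 m and angle between each of jar_mid, spice_mid, shaker_mid's own z axis and vertical below 0.15 rad), for 0.2 s.
At the end, for the whole second after the job is handed in: The garlic rests in the saucer, its centre within 15 mm of the saucer's; jar, spice jar and shaker each stand upright in the caddy within 15 mm of where they stood at the start; all at rest (all of step 3 and horizontal distance between garlic_mid and saucer below 0.015 m and z of garlic_mid in the frame of saucer below 0.045 m and linear speed of each of garlic, jar, spice, shaker below 0.02 m/s); the robot touches nothing.
It fails at once if the jar, the spice jar or the shaker is tipped over (tilted more than 35 degrees) (angle between any of jar_mid, spice_mid, shaker_mid's own z axis and vertical above 0.6 rad).
It fails at once if the tin or the espresso cup is shifted by more than 25 mm (distance of any of tin, cup from where it was at the start of the episode above 0.025 m).
It also fails if it takes over 144 s, if anything falls off the work surface, if the arm or the gripper's body presses on something with over 40 N, if the wrist force passes 120 N, or if a joint passes its speed limit or range.

## Working session

There is one attempt and no reset: what is moved stays moved. The work goes in short steps, Python scripts to look and compute and a tool call to move; the robot and the scene stay as the last step left them, time stands still between calls to the robot, and variables do not carry over. Pictures are saved under pics/ and viewed, at most 14 in all, crops included, and the job is handed in when it is done.

Besides the shell and the picture viewer there is one more tool, called after ">>>" as name(argument=value, ...), one argument or row to a line, values as JSON. arm_command: Moves the arm, as the interface text tells. Scaled input: -1 to 1 covers 500 mm each way for a shift and 5 degrees each way for a turn. Its arguments: {"type":"object","properties":{"plan":{"type":"array","items":{"type":"object","properties":{"grip":{"type":"number"},"slide":{"type":"array","items":{"type":"number"}},"spin":{"type":"number"}}}}},"required":["plan"]}

```bash
mkdir -p pics
python3 - <<'E'
from bench import sensors, snapshot, camera_info, robot
import cv2
for n in("top","side"):
    cv2.imwrite(f"pics/{n}0.png",snapshot(n)[:,:,::-1]); print(camera_info(n))
o=sensors.get_obs(); print(o); print([a for a in dir(robot) if a[0]!='_'])
E
```

```text
{'fx': 474.1585905080592, 'fy': 474.1585905080592, 'cx': 328.93758215673466, 'cy': 235.0232609573609, 'position': array([0.4444763 , 0.14287811, 1.28709433]), 'rotation': array([ 0.0894671 , -0.00650411, -1.55401476])}
{'fx': 609.255066230418, 'fy': 609.255066230418, 'cx': 316.2243151827848, 'cy': 237.8031444963264, 'position': array([-0.50724921,  0.28829429,  1.39392035]), 'rotation': array([ 0.67284302, -0.01378045, -1.69657129])}
{'time': 0.1, 'joint_positions': array([-1.38811632e+00,  8.78930802e-02,  1.37206682e+00,  5.28993123e-06,
        1.68355396e+00, -1.03103097e-01]), 'qvel': array([-0.00066969, -0.00265854, -0.00410106, -0.00017926, -0.00023909,
        0.00013958]), 'joint_torque': array([ 2.27401863e-03, -3.41253018e+01, -3.03300977e+01,  7.19701848e-02,
        3.04044667e-02, -1.00192215e-04]), 'tool_pos': array([ 0.15496907, -0.52728037,  0.22943301]), 'ee_rot': array([-3.13968219e+00, -2.02960602e-04,  2.85783502e-01]), 'wrist_force': array([-0.35091069, -0.4382228 ,  0.07620571]), 'wrist_torque': array([-0.0279009 ,  0.01570325, -0.00643638]), 'finger_force': 0.0, 'width': 0.09369962460112476}
['IKError', 'tip_reach']
```

View pics/top0.png

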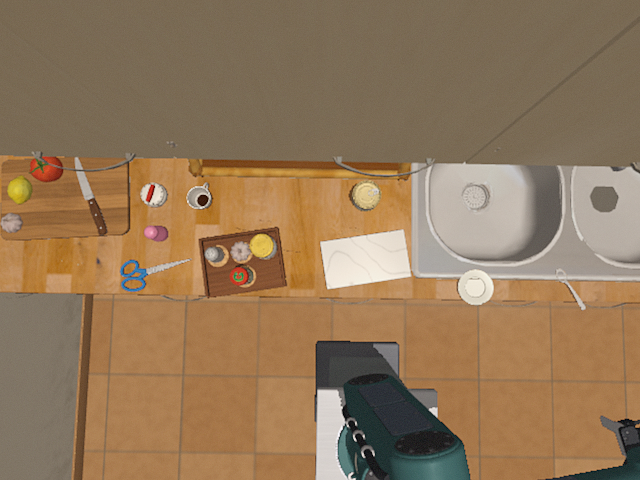

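View pics/side0.png

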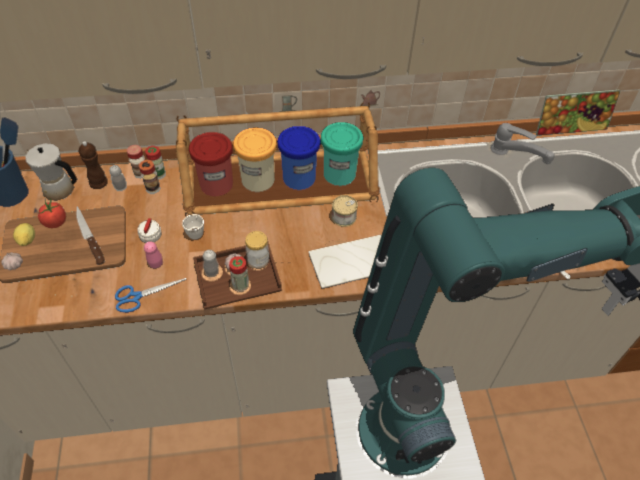

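```bash
cat > h.py <<'E'
import numpy as np, cv2
from scipy.spatial.transform import Rotation as Ro
from bench import sensors, snapshot, camera_info
def cam(n):
    c=camera_info(n); return c,Ro.from_euler('xyz',c['rotation']).as_matrix()
def ray(n,u,v,z):
    c,R=cam(n); d=R@np.array([(u-c['cx'])/c['fx'],-(v-c['cy'])/c['fy'],-1]); p=c['position']
    return (p+d*(z-p[2])/d[2])
def proj(n,P):
    c,R=cam(n); q=R.T@(np.asarray(P)-c['position']); return c['cx']-c['fx']*q[0]/q[2], c['cy']+c['fy']*q[1]/q[2]
def blob(img,lo,hi,roi):
    x0,y0,x1,y1=roi; h=cv2.cvtColor(img[y0:y1,x0:x1],cv2.COLOR_RGB2HSV)
    m=cv2.inRange(h,np.array(lo),np.array(hi)); n,l,s,c=cv2.connectedComponentsWithStats(m)
    i=1+s[1:,4].argmax(); x,y,w,hh,a=s[i]
    cn=max(cv2.findContours((l==i).astype('u1'),0,2)[0],key=cv2.contourArea)+np.array([x0,y0])
    return cn,c[i]+[x0,y0],(x+x0,y+y0,w,hh,a)
E
python3 - <<'E'
from h import *
t=cv2.imread('pics/top0.png');s=cv2.imread('pics/side0.png')
a=cv2.resize(t[220:305,190:295],None,fx=5,fy=5,interpolation=cv2.INTER_CUBIC)
b=cv2.resize(s[225:310,185:290],None,fx=5,fy=5,interpolation=cv2.INTER_CUBIC)[:, :270*2]
a=cv2.resize(a,(400,324));b=cv2.resize(b,(400,324)); cv2.imwrite('pics/c1.png',np.hstack([a,b]))
t=t[:,:,::-1].copy()
# slab, saucer
cn,c,bb=blob(t,(0,0,190),(180,60,255),(300,220,415,300)); r=cv2.minAreaRect(cn); print('slab',r,bb)
bp=cv2.boxPoints(r); print([ray('top',*p,.012).round(4) for p in bp], ray('top',*r[0],.012))
cn,c,bb=blob(t,(0,0,170),(180,60,255),(450,262,505,315)); e=cv2.fitEllipse(cn);print('saucer',e,bb,ray('top',*e[0],.012))
# caddy dark
cn,c,bb=blob(t,(0,0,0),(180,255,115),(190,220,295,305)); r=cv2.minAreaRect(cn);print('caddy',r,bb)
bp=cv2.boxPoints(r); print([ray('top',*p,.02).round(4) for p in bp], ray('top',*r[0],.02))
# lids
cn,c,bb=blob(t,(20,100,150),(32,255,255),(245,228,282,262)); print('jar',c,bb,ray('top',bb[0]+bb[2]/2,bb[1]+bb[3]/2,.1))
cn,c,bb=blob(t,(0,150,80),(8,255,255),(225,260,255,290)); print('spice',c,bb,ray('top',bb[0]+bb[2]/2,bb[1]+bb[3]/2,.106+.01))
E
```

```text
slab ((365.1257019042969, 258.8294372558594), (48.47701644897461, 85.3890609741211), 81.38435363769531) (np.int32(320), np.int32(229), np.int32(91), np.int32(60), np.int32(4103))
[array([0.5417, 0.1623, 0.012 ]), array([ 0.5803, -0.0655,  0.012 ]), array([ 0.4514, -0.0854,  0.012 ]), array([0.4135, 0.1405, 0.012 ])] [0.49640709 0.03812014 0.012     ]
saucer ((475.44134521484375, 280.78167724609375), (41.837059020996094, 53.747779846191406), 91.89845275878906) (np.int32(450), np.int32(262), np.int32(55), np.int32(43), np.int32(1518)) [ 0.44259997 -0.25846701  0.012     ]
caddy ((241.12857055664062, 262.0958557128906), (59.51628112792969, 77.6989517211914), 81.7028579711914) (np.int32(199), np.int32(229), np.int32(78), np.int32(69), np.int32(449))
[array([0.5435, 0.4858, 0.02  ]), array([0.5773, 0.281 , 0.02  ]), array([0.4204, 0.254 , 0.02  ]), array([0.3875, 0.4566, 0.02  ])] [0.48174156 0.36941594 0.02      ]
jar [261.16517857 245.14955357] (np.int32(250), np.int32(234), np.int32(24), np.int32(24), np.int32(448)) [0.5205541  0.30421703 0.1       ]
spice [238.58974359 275.58974359] (np.int32(229), np.int32(267), np.int32(20), np.int32(19), np.int32(195)) [0.4434854  0.35629891 0.116     ]
```

View pics/c1.png

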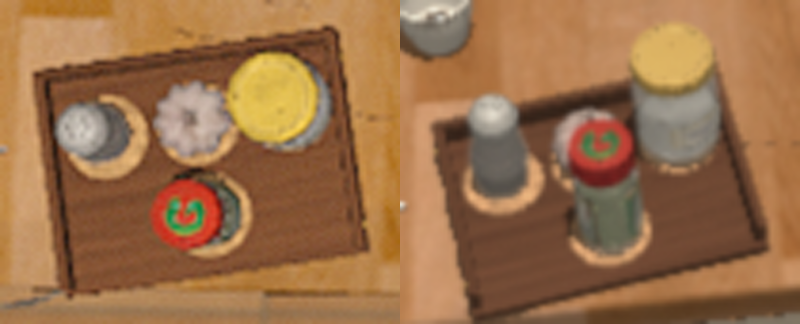

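The caddy is at about (243,262) in the top view. Inside it are the grey shaker (214,254), the garlic (240,250), the yellow-lidded jar (262,246) and the red-capped spice jar (239,276).

Look-alikes outside the caddy, from the top view unless noted:
- Pink shaker (156,233): wrong colour.
- Garlic (11,222): on the cutting board.
- Other spice jars at the back: around (150,170) in the side view.

The crop confirms the four in the caddy.

```bash
python3 - <<'E'
from h import *
t=cv2.imread('pics/top0.png')[:,:,::-1].copy();s=cv2.imread('pics/side0.png')[:,:,::-1].copy()
C=[ray('top',*p,.03)[:2] for p in[(199.7,238.9),(277.9,227.9),(286.3,284.8),(208.4,296.6)]]
bl,br,fr,fl=C; c=sum(C)/4; print(np.round(C,4),'c',c, 'len',np.linalg.norm(bl-br),np.linalg.norm(bl-fl))
v=(bl-fl)+(br-fr); w=(bl-br)+(fl-fr); yaw=np.arctan2(v[1],v[0]); print('yaw',yaw,np.arctan2(-w[0],w[1]))
yaw=(yaw+np.arctan2(-w[0],w[1]))/2; R=np.array([[np.cos(yaw),-np.sin(yaw)],[np.sin(yaw),np.cos(yaw)]])
for n,p in dict(garlic=(28,0),shaker=(28,65),jar=(28,-65),spice=(-37,0)).items(): print(n,(c+R@np.array(p)/1000).round(4))
def circ(n,img,lo,hi,roi,z):
    cn,cc,bb=blob(img,lo,hi,roi); (u,v),r=cv2.minEnclosingCircle(cn); print(n,bb,(round(u,1),round(v,1)),round(r,1),ray(n,u,v,z).round(4))
circ('top',t,(20,100,150),(32,255,255),(245,228,282,262),.11)
circ('top',t,(0,150,170),(8,255,255),(225,260,255,290),.116)
circ('side',s,(18,90,150),(32,255,255),(240,228,275,262),.107)
circ('side',s,(0,140,100),(8,255,255),(225,245,255,275),.105)
circ('top',t,(0,0,125),(180,60,255),(200,240,221,262),.09)
circ('top',t,(0,0,135),(180,60,255),(228,238,251,264),.035)
cn,_,bb=blob(t,(0,0,190),(180,40,255),(455,268,497,307)); print('saucer',bb,[ray('top',*cv2.fitEllipse(cn)[0],.01)])
print('shelf front',ray('top',200,176,.02),ray('side',182,207,0),ray('side',375,204,0))
print('tin',ray('top',365,196,.058),'cup',ray('top',199,197,.05))
E
python3 - <<'E'
import cv2,numpy as np
t=cv2.imread('pics/top0.png')
cv2.imwrite('pics/c2.png',np.hstack([cv2.resize(t[262:308,450:500],(400,368),interpolation=2),cv2.resize(t[225:295,315:415],(400,368),interpolation=2)]))
E
```

```text
[[0.5411 0.4795]
 [0.5741 0.2728]
 [0.4237 0.2467]
 [0.3895 0.4505]] c [0.48208511 0.36239887] len 0.20930601522690978 0.15435183146572332
yaw 0.180694197975752 0.16232797898302592
garlic [0.5097 0.3672]
shaker [0.4986 0.4312]
jar [0.5208 0.3031]
spice [0.4456 0.3561]
top (np.int32(250), np.int32(234), np.int32(24), np.int32(24), np.int32(448)) (261.2, 245.2) 12.0 [0.5218 0.3049 0.11  ]
top (np.int32(230), np.int32(268), np.int32(18), np.int32(17), np.int32(155)) (238.2, 276.0) 8.8 [0.4447 0.3582 0.116 ]
side (np.int32(245), np.int32(231), np.int32(22), np.int32(18), np.int32(292)) (255.6, 239.5) 10.7 [0.521  0.3048 0.107 ]
side (np.int32(229), np.int32(256), np.int32(18), np.int32(18), np.int32(176)) (238.0, 264.5) 9.4 [0.4447 0.3557 0.105 ]
top (np.int32(205), np.int32(248), np.int32(13), np.int32(13), np.int32(136)) (211.0, 253.7) 6.6 [0.4995 0.4335 0.09  ]
top (np.int32(231), np.int32(242), np.int32(19), np.int32(19), np.int32(245)) (240.1, 250.7) 9.6 [0.5113 0.3705 0.035 ]
saucer (np.int32(455), np.int32(269), np.int32(42), np.int32(36), np.int32(1040)) [array([ 0.42860304, -0.25878379,  0.01      ])]
shelf front [0.71268873 0.48842403 0.02      ] [0.75781358 0.51980837 0.        ] [ 0.70332901 -0.06583066  0.        ]
tin [0.65926388 0.04386991 0.058     ] cup [0.65016441 0.48056731 0.05      ]
```

View pics/c2.png

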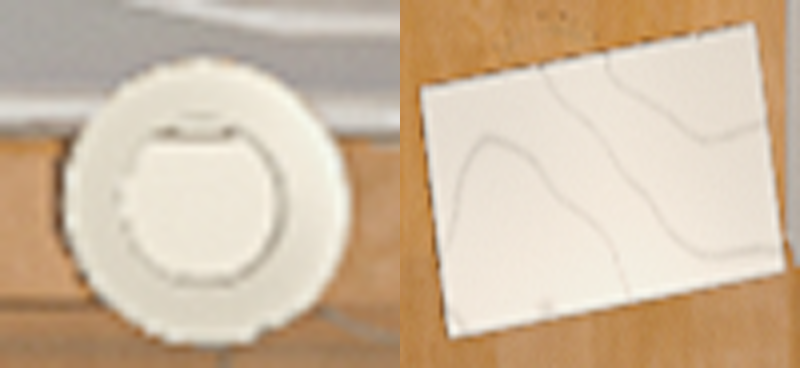

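The saucer's outer circle is centred at about (475.6,287.3), and the slab is empty. Next I turn the tool to the diagonal yaw of about 0.953.

>>> arm_command(
  plan=[
    {"grip": -0.2,"slide": [0,0,0],"spin": -0.764},
    {"grip": -0.2,"slide": [0,0,0],"spin": -0.764},
    {"grip": -0.2,"slide": [0,0,0],"spin": -0.764},
    {"grip": -0.2,"slide": [0,0,0],"spin": -0.764},
    {"grip": -0.2,"slide": [0,0,0],"spin": -0.764},
    {"grip": -0.2,"slide": [0,0,0],"spin": -0.764},
    {"grip": -0.2,"slide": [0,0,0],"spin": -0.764},
    {"grip": -0.2,"slide": [0,0,0],"spin": -0.764},
    {"grip": -0.2,"slide": [0,0,0],"spin": -0.764},
    {"grip": -0.2,"slide": [0,0,0],"spin": -0.764},
  ],
)

```text
time: 1.35
tool_pos: [0.155, -0.5274, 0.2298]
ee_rot: [-3.141, -0.001, 0.955]
wrist_force: [0.1, 0.0, -0.3]
width: 0.0564
finger_force: 0.0
```

```bash
cat > g.py <<'E'
import sys; from h import *
T=dict(spice=(.4447,.3570),jar=(.5212,.3046),shaker=(.4993,.4325),garlic=(.5105,.3690),
 sspice=(.4964,.0381),sjar=(.5089,-.0358),sshaker=(.4839,.1120),saucer=tuple(ray('top',475.6,287.3,.012)[:2]),via=(.40,-.15))
o=sensors.get_obs(); p=o['tool_pos'].copy(); R=Ro.from_euler('xyz',o['ee_rot']).as_matrix()
print('t',o['time'],'pos',p.round(4),'rpy',o['ee_rot'].round(4),'w',round(o['width'],4))
for a in sys.argv[1:]:   # name:z  -> tool shift from previous
    n,z=a.split(':'); q=np.array([*(T[n] if n!='.' else p[:2]),float(z)]); d=R.T@(q-p)
    print(a,q.round(4),'units',(d/.5).round(4),'rows',int(np.ceil(np.abs(np.linalg.norm(d))/.06))); p=q
E
python3 g.py via:.23 spice:.23 spice:.085
```

```text
t 1.35 pos [ 0.155  -0.5274  0.2298] rpy [-3.1407e+00 -9.0000e-04  9.5470e-01] w 0.0564
via:.23 [ 0.4  -0.15  0.23] units [ 8.992e-01 -3.620e-02  4.000e-04] rows 8
spice:.23 [0.4447 0.357  0.23  ] units [ 0.8792 -0.5129  0.0013] rows 9
spice:.085 [0.4447 0.357  0.085 ] units [-0.0003  0.0003  0.29  ] rows 3
```

>>> arm_command(
  plan=[
    {"grip": -0.2,"slide": [0.09,-0.0036,0],"spin": 0},
    {"grip": -0.2,"slide": [0.09,-0.0036,0],"spin": 0},
    {"grip": -0.2,"slide": [0.09,-0.0036,0],"spin": 0},
    {"grip": -0.2,"slide": [0.09,-0.0036,0],"spin": 0},
    {"grip": -0.2,"slide": [0.09,-0.0036,0],"spin": 0},
    {"grip": -0.2,"slide": [0.09,-0.0036,0],"spin": 0},
    {"grip": -0.2,"slide": [0.09,-0.0036,0],"spin": 0},
    {"grip": -0.2,"slide": [0.09,-0.0036,0],"spin": 0},
    {"grip": -0.2,"slide": [0.09,-0.0036,0],"spin": 0},
    {"grip": -0.2,"slide": [0.09,-0.0036,0],"spin": 0},
  ],
)

```text
time: 2.6
tool_pos: [0.4016, -0.1491, 0.2301]
ee_rot: [-3.141, 0.0, 0.952]
wrist_force: [0.5, -0.7, 0.2]
width: 0.0565
finger_force: 0.0
```

>>> arm_command(
  plan=[
    {"grip": -0.2,"slide": [0.088,-0.0513,0],"spin": 0},
    {"grip": -0.2,"slide": [0.088,-0.0513,0],"spin": 0},
    {"grip": -0.2,"slide": [0.088,-0.0513,0],"spin": 0},
    {"grip": -0.2,"slide": [0.088,-0.0513,0],"spin": 0},
    {"grip": -0.2,"slide": [0.088,-0.0513,0],"spin": 0},
    {"grip": -0.2,"slide": [0.088,-0.0513,0],"spin": 0},
    {"grip": -0.2,"slide": [0.088,-0.0513,0],"spin": 0},
    {"grip": -0.2,"slide": [0.088,-0.0513,0],"spin": 0},
    {"grip": -0.2,"slide": [0.088,-0.0513,0],"spin": 0},
    {"grip": -0.2,"slide": [0.088,-0.0513,0],"spin": 0},
  ],
)

```text
time: 3.85
tool_pos: [0.4469, 0.3582, 0.2298]
ee_rot: [-3.142, 0.001, 0.953]
wrist_force: [-0.1, -0.4, -0.6]
width: 0.0562
finger_force: 0.0
```

```bash
python3 g.py spice:.16 spice:.085
python3 - <<'E'
from h import *
t=snapshot('top');s=snapshot('side')
a=cv2.resize(t[200:310,180:300],(400,368),interpolation=2);b=cv2.resize(s[200:310,180:300],(400,368),interpolation=2)
cv2.imwrite('pics/c3.png',np.hstack([a,b])[:,:,::-1])
E
```

```text
t 3.85 pos [0.4469 0.3582 0.2298] rpy [-3.1415e+00  1.1000e-03  9.5270e-01] w 0.0562
spice:.16 [0.4447 0.357  0.16  ] units [-0.0045 -0.0022  0.1396] rows 2
spice:.085 [0.4447 0.357  0.085 ] units [0.0002 0.     0.15  ] rows 2
```

View pics/c3.png

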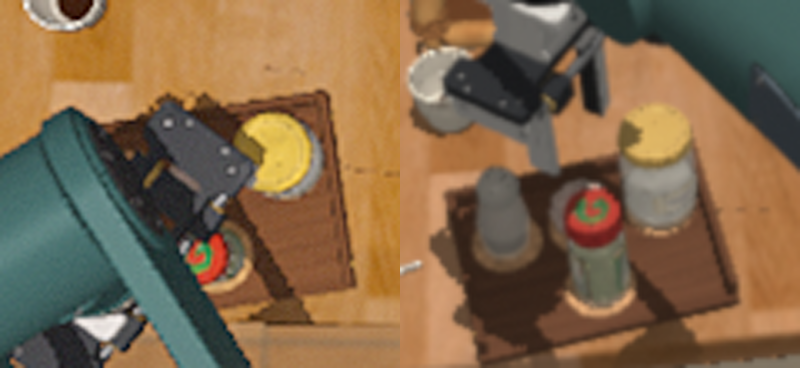

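The fingers hang astride the spice jar, roughly aligned. I'll widen them a little and go down.

>>> arm_command(
  plan=[
    {"grip": -0.36,"slide": [-0.0045,-0.0022,0.06],"spin": 0},
    {"grip": -0.36,"slide": [0,0,0.06],"spin": 0},
    {"grip": -0.36,"slide": [0,0,0.05],"spin": 0},
    {"grip": -0.36,"slide": [0,0,0.04],"spin": 0},
    {"grip": -0.36,"slide": [0,0,0.04],"spin": 0},
    {"grip": -0.36,"slide": [0,0,0.04],"spin": 0},
    {"grip": -0.36,"slide": [0,0,0],"spin": 0},
  ],
)

```text
time: 4.82
tool_pos: [0.4437, 0.3537, 0.0831]
ee_rot: [-3.14, 0.005, 0.952]
wrist_force: [0.5, 0.2, 0.1]
width: 0.0638
finger_force: 0.0
```

```bash
python3 g.py spice:.085
python3 - <<'E'
from h import *
s=snapshot('side')
for sgn in(-1,1):
    o=sensors.get_obs();R=Ro.from_euler('xyz',o['ee_rot']).as_matrix();print(proj('side',o['tool_pos']+R@[0,sgn*.033,.025]))
cv2.imwrite('pics/c4.png',cv2.resize(s[200:310,180:300],(600,552),interpolation=2)[:,:,::-1])
E
```

```text
t 4.825 pos [0.4437 0.3537 0.0831] rpy [-3.14    0.0052  0.9519] w 0.0638
spice:.085 [0.4447 0.357  0.085 ] units [ 0.0065 -0.0021 -0.0037] rows 1
(np.float64(233.18695268853492), np.float64(283.5106680136843))
(np.float64(246.61967660611512), np.float64(265.7403787141976))
```

View pics/c4.png

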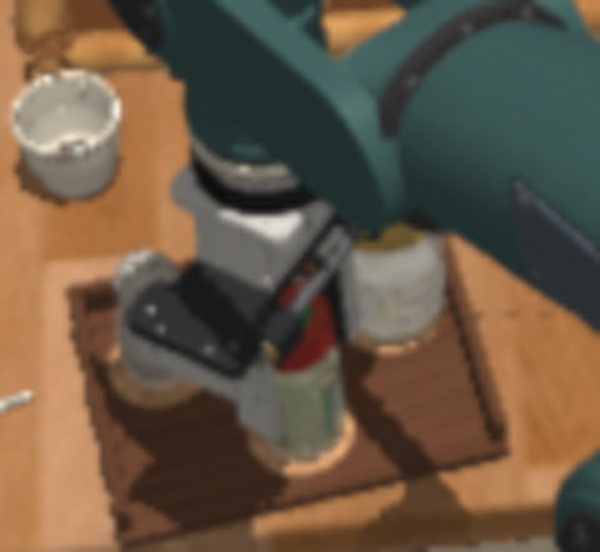

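The fingers straddle the spice jar with nothing else touched. I'll make a small correction and close.

>>> arm_command(
  plan=[
    {"grip": -0.36,"slide": [0.006,-0.002,0],"spin": 0},
    {"grip": -0.36,"slide": [0,0,0],"spin": 0},
    {"grip": 0,"slide": [0,0,0],"spin": 0},
    {"grip": 0.1,"slide": [0,0,0],"spin": 0},
    {"grip": 0.3,"slide": [0,0,0],"spin": 0},
    {"grip": 0.6,"slide": [0,0,0],"spin": 0},
    {"grip": 1,"slide": [0,0,0],"spin": 0},
    {"grip": 1,"slide": [0,0,0],"spin": 0},
  ],
)

```text
time: 5.88
tool_pos: [0.4461, 0.3585, 0.0856]
ee_rot: [3.141, -0.0, 0.953]
wrist_force: [0.5, -0.4, 2.3]
width: 0.044
finger_force: 30.0
```

```bash
python3 g.py .:.21 sspice:.21 sspice:.085
```

```text
t 5.875 pos [0.4461 0.3585 0.0856] rpy [ 3.1413e+00 -2.0000e-04  9.5260e-01] w 0.044
.:.21 [0.4461 0.3585 0.21  ] units [ 0.000e+00  1.000e-04 -2.487e-01] rows 3
sspice:.21 [0.4964 0.0381 0.21  ] units [-0.4638  0.4534  0.    ] rows 6
sspice:.085 [0.4964 0.0381 0.085 ] units [-0.0e+00 -1.0e-04  2.5e-01] rows 3
```

>>> arm_command(
  plan=[
    {"grip": 1,"slide": [0,0,-0.02],"spin": 0},
    {"grip": 1,"slide": [0,0,-0.06],"spin": 0},
    {"grip": 1,"slide": [0,0,-0.09],"spin": 0},
    {"grip": 1,"slide": [0,0,-0.08],"spin": 0},
    {"grip": 1,"slide": [0,0,0],"spin": 0},
  ],
)

```text
time: 6.5
tool_pos: [0.4476, 0.3596, 0.2153]
ee_rot: [3.138, -0.008, 0.953]
wrist_force: [0.5, -0.2, -1.3]
width: 0.0442
finger_force: 30.0
```

>>> arm_command(
  plan=[
    {"grip": 1,"slide": [-0.03,0.03,0],"spin": 0},
    {"grip": 1,"slide": [-0.06,0.06,0],"spin": 0},
    {"grip": 1,"slide": [-0.07,0.065,0],"spin": 0},
    {"grip": 1,"slide": [-0.07,0.07,0],"spin": 0},
    {"grip": 1,"slide": [-0.07,0.07,0],"spin": 0},
    {"grip": 1,"slide": [-0.07,0.065,0],"spin": 0},
    {"grip": 1,"slide": [-0.06,0.06,0],"spin": 0},
    {"grip": 1,"slide": [-0.034,0.033,0],"spin": 0},
    {"grip": 1,"slide": [0,0,0],"spin": 0},
    {"grip": 1,"slide": [0,0,0],"spin": 0},
  ],
)

```text
time: 7.75
tool_pos: [0.495, 0.0381, 0.2089]
ee_rot: [-3.139, 0.001, 0.952]
wrist_force: [-0.7, -0.9, -1.0]
width: 0.0444
finger_force: 30.0
```

```bash
python3 g.py sspice:.09
```

```text
t 7.75 pos [0.495  0.0381 0.2089] rpy [-3.1389e+00  1.4000e-03  9.5200e-01] w 0.0444
sspice:.09 [0.4964 0.0381 0.09  ] units [0.002  0.0029 0.2378] rows 2
```

>>> arm_command(
  plan=[
    {"grip": 1,"slide": [0,0,0.08],"spin": 0},
    {"grip": 1,"slide": [0,0,0.08],"spin": 0},
    {"grip": 1,"slide": [0,0,0.05],"spin": 0},
    {"grip": 1,"slide": [0,0,0.025],"spin": 0},
    {"grip": 1,"slide": [0,0,0],"spin": 0},
    {"grip": 1,"slide": [0,0,0],"spin": 0},
  ],
)

```text
time: 8.5
tool_pos: [0.497, 0.0384, 0.0943]
ee_rot: [3.14, -0.001, 0.953]
wrist_force: [-0.1, -0.3, -2.3]
width: 0.0438
finger_force: 30.0
```

>>> arm_command(
  plan=[
    {"grip": 1,"slide": [0,0,0.008],"spin": 0},
    {"grip": 1,"slide": [0,0,0],"spin": 0},
    {"grip": 1,"slide": [0,0,0],"spin": 0},
    {"grip": 1,"slide": [0,0,0],"spin": 0},
  ],
)

```text
time: 9.0
tool_pos: [0.4961, 0.0381, 0.0891]
ee_rot: [3.141, -0.0, 0.952]
wrist_force: [-0.2, 0.6, -1.2]
width: 0.044
finger_force: 30.0
```

>>> arm_command(
  plan=[
    {"grip": 1,"slide": [0,0,0.003],"spin": 0},
    {"grip": 1,"slide": [0,0,0],"spin": 0},
    {"grip": 1,"slide": [0,0,0],"spin": 0},
  ],
)

```text
time: 9.38
tool_pos: [0.4962, 0.0381, 0.0876]
ee_rot: [3.141, -0.0, 0.953]
wrist_force: [0.5, 0.0, -0.3]
width: 0.0443
finger_force: 30.0
```

>>> arm_command(
  plan=[
    {"grip": 0,"slide": [0,0,0],"spin": 0},
    {"grip": -0.3,"slide": [0,0,0],"spin": 0},
    {"grip": -0.36,"slide": [0,0,-0.03],"spin": 0},
    {"grip": -0.36,"slide": [0,0,-0.09],"spin": 0},
    {"grip": -0.36,"slide": [0,0,-0.1],"spin": 0},
    {"grip": -0.5,"slide": [0,0,-0.05],"spin": 0},
    {"grip": -0.7,"slide": [0,0,0],"spin": 0},
  ],
)

```text
time: 10.25
tool_pos: [0.4976, 0.0381, 0.2262]
ee_rot: [3.136, -0.004, 0.953]
wrist_force: [0.1, -0.1, -0.6]
width: 0.0773
finger_force: 0.0
```

```bash
python3 g.py jar:.22 jar:.076
python3 - <<'E'
from h import *
t=snapshot('top');s=snapshot('side')
cv2.imwrite('pics/c5.png',np.hstack([cv2.resize(t[210:310,260:420],(400,300)),cv2.resize(s[180:310,240:420],(400,300))])[:,:,::-1])
E
```

```text
t 10.25 pos [0.4976 0.0381 0.2262] rpy [ 3.1355 -0.004   0.9525] w 0.0773
jar:.22 [0.5212 0.3046 0.22  ] units [ 0.4616 -0.2705  0.0127] rows 5
jar:.076 [0.5212 0.3046 0.076 ] units [-0.0011 -0.0017  0.288 ] rows 3
```

View pics/c5.png

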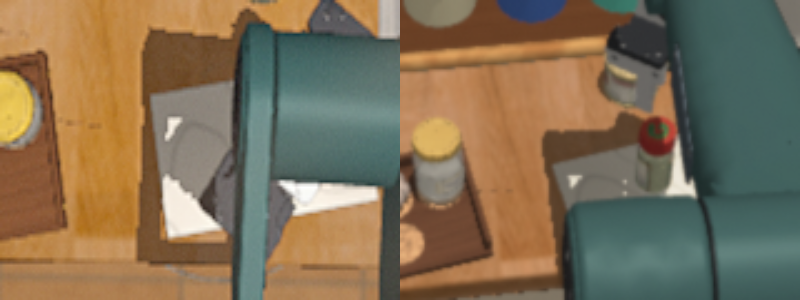

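The spice jar stands upright on the slab at about (655,155) in the side crop. Next is the jar.

>>> arm_command(
  plan=[
    {"grip": -0.7,"slide": [0.06,-0.035,0],"spin": 0},
    {"grip": -0.7,"slide": [0.09,-0.053,0],"spin": 0},
    {"grip": -0.7,"slide": [0.09,-0.052,0],"spin": 0},
    {"grip": -0.7,"slide": [0.09,-0.052,0],"spin": 0},
    {"grip": -0.7,"slide": [0.08,-0.046,0],"spin": 0},
    {"grip": -0.7,"slide": [0.053,-0.03,0],"spin": 0},
    {"grip": -0.7,"slide": [0,0,0],"spin": 0},
    {"grip": -0.7,"slide": [0,0,0],"spin": 0},
    {"grip": -0.7,"slide": [0,0,0],"spin": 0},
  ],
)

```text
time: 11.48
tool_pos: [0.521, 0.3031, 0.2221]
ee_rot: [-3.142, 0.001, 0.951]
wrist_force: [-0.6, 0.7, 1.6]
width: 0.08
finger_force: 0.0
```

```bash
python3 g.py jar:.076
```

```text
t 11.475 pos [0.521  0.3031 0.2221] rpy [-3.1415e+00  1.0000e-03  9.5090e-01] w 0.08
jar:.076 [0.5212 0.3046 0.076 ] units [ 0.0029 -0.0015  0.2922] rows 3
```

>>> arm_command(
  plan=[
    {"grip": -0.7,"slide": [0.0025,-0.001,0.06],"spin": 0},
    {"grip": -0.7,"slide": [0,0,0.08],"spin": 0},
    {"grip": -0.7,"slide": [0,0,0.06],"spin": 0},
    {"grip": -0.7,"slide": [0,0,0.05],"spin": 0},
    {"grip": -0.7,"slide": [0,0,0.042],"spin": 0},
    {"grip": -0.6,"slide": [0,0,0],"spin": 0},
    {"grip": -0.5,"slide": [0,0,0],"spin": 0},
    {"grip": -0.4,"slide": [0,0,0],"spin": 0},
    {"grip": -0.2,"slide": [0,0,0],"spin": 0},
    {"grip": 0.5,"slide": [0,0,0],"spin": 0},
  ],
)

```text
time: 12.72
tool_pos: [0.523, 0.3056, 0.0782]
ee_rot: [3.138, -0.003, 0.952]
wrist_force: [2.1, -2.8, 3.9]
width: 0.0613
finger_force: 30.0
```

>>> arm_command(
  plan=[
    {"grip": 1,"slide": [0,0,0],"spin": 0},
    {"grip": 1,"slide": [0,0,0],"spin": 0},
  ],
)

```text
time: 12.98
tool_pos: [0.523, 0.3056, 0.0781]
ee_rot: [3.138, -0.003, 0.952]
wrist_force: [3.7, -2.0, 6.1]
width: 0.0613
finger_force: 30.0
```

```bash
python3 g.py .:.20 sjar:.20
```

```text
t 12.975 pos [0.523  0.3056 0.0781] rpy [ 3.1383e+00 -2.5000e-03  9.5220e-01] w 0.0613
.:.20 [0.523  0.3056 0.2   ] units [ 0.0006  0.0008 -0.2437] rows 3
sjar:.20 [ 0.5089 -0.0358  0.2   ] units [-5.726e-01  3.729e-01 -2.000e-04] rows 6
```

Width is 61 mm with a 6 N upward push, so the pads are probably on the shoulder. I'll regrasp lower.

>>> arm_command(
  plan=[
    {"grip": -0.5,"slide": [0,0,0],"spin": 0},
    {"grip": -0.6,"slide": [0,0,0],"spin": 0},
    {"grip": -0.6,"slide": [0,0,0.02],"spin": 0},
    {"grip": -0.6,"slide": [0,0,0.014],"spin": 0},
    {"grip": -0.5,"slide": [0,0,0],"spin": 0},
    {"grip": -0.4,"slide": [0,0,0],"spin": 0},
    {"grip": -0.2,"slide": [0,0,0],"spin": 0},
    {"grip": 0.5,"slide": [0,0,0],"spin": 0},
    {"grip": 1,"slide": [0,0,0],"spin": 0},
    {"grip": 1,"slide": [0,0,0],"spin": 0},
  ],
)

```text
time: 14.22
tool_pos: [0.522, 0.3056, 0.0599]
ee_rot: [3.14, -0.001, 0.952]
wrist_force: [2.4, -1.3, 0.1]
width: 0.0614
finger_force: 30.0
```

>>> arm_command(
  plan=[
    {"grip": 1,"slide": [0,0,-0.02],"spin": 0},
    {"grip": 1,"slide": [0,0,-0.05],"spin": 0},
    {"grip": 1,"slide": [0,0,-0.08],"spin": 0},
    {"grip": 1,"slide": [0,0,-0.08],"spin": 0},
    {"grip": 1,"slide": [0,0,-0.05],"spin": 0},
    {"grip": 1,"slide": [0,0,0],"spin": 0},
    {"grip": 1,"slide": [0,0,0],"spin": 0},
  ],
)

```text
time: 15.1
tool_pos: [0.5203, 0.3056, 0.1975]
ee_rot: [-3.139, 0.003, 0.953]
wrist_force: [0.4, -0.5, -3.4]
width: 0.0611
finger_force: 30.0
```

```bash
python3 g.py sjar:.20
python3 - <<'E'
from h import *
t=snapshot('top');s=snapshot('side')
cv2.imwrite('pics/c6.png',np.hstack([cv2.resize(t[190:310,180:310],(400,369)),cv2.resize(s[170:310,180:310],(400,430))[:369]])[:,:,::-1])
E
```

```text
t 15.1 pos [0.5203 0.3056 0.1975] rpy [-3.1395e+00  3.0000e-03  9.5280e-01] w 0.0611
sjar:.20 [ 0.5089 -0.0358  0.2   ] units [-0.5697  0.377  -0.0041] rows 6
```

View pics/c6.png

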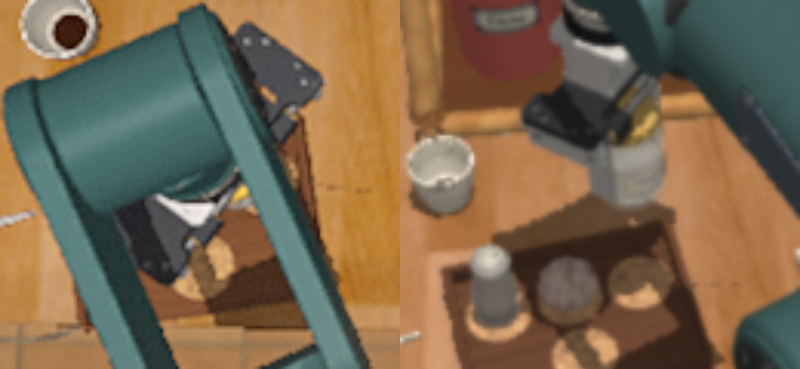

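The jar is held upright above the caddy, and the garlic and shaker are untouched. I'll carry it to the slab.

>>> arm_command(
  plan=[
    {"grip": 1,"slide": [-0.04,0.027,0],"spin": 0},
    {"grip": 1,"slide": [-0.07,0.046,0],"spin": 0},
    {"grip": 1,"slide": [-0.09,0.06,0],"spin": 0},
    {"grip": 1,"slide": [-0.09,0.06,0],"spin": 0},
    {"grip": 1,"slide": [-0.09,0.06,0],"spin": 0},
    {"grip": 1,"slide": [-0.09,0.06,0],"spin": 0},
    {"grip": 1,"slide": [-0.065,0.041,0],"spin": 0},
    {"grip": 1,"slide": [-0.035,0.023,0],"spin": 0},
    {"grip": 1,"slide": [0,0,0],"spin": 0},
    {"grip": 1,"slide": [0,0,0],"spin": 0},
  ],
)

```text
time: 16.45
tool_pos: [0.5092, -0.0356, 0.199]
ee_rot: [-3.141, 0.0, 0.952]
wrist_force: [0.4, 0.2, -3.4]
width: 0.0613
finger_force: 30.0
```

>>> arm_command(
  plan=[
    {"grip": 1,"slide": [0,0,0.04],"spin": 0},
    {"grip": 1,"slide": [0,0,0.08],"spin": 0},
    {"grip": 1,"slide": [0,0,0.07],"spin": 0},
    {"grip": 1,"slide": [0,0,0.04],"spin": 0},
    {"grip": 1,"slide": [0,0,0.02],"spin": 0},
    {"grip": 1,"slide": [0,0,0.01],"spin": 0},
    {"grip": 1,"slide": [0,0,0],"spin": 0},
    {"grip": 1,"slide": [0,0,0],"spin": 0},
    {"grip": 1,"slide": [0,0,0],"spin": 0},
  ],
)

```text
time: 17.58
tool_pos: [0.5103, -0.0359, 0.0703]
ee_rot: [3.14, -0.001, 0.952]
wrist_force: [-0.5, 0.7, -3.4]
width: 0.061
finger_force: 30.0
```

>>> arm_command(
  plan=[
    {"grip": 1,"slide": [0,0,0.008],"spin": 0},
    {"grip": 1,"slide": [0,0,0.006],"spin": 0},
    {"grip": 1,"slide": [0,0,0],"spin": 0},
    {"grip": 1,"slide": [0,0,0],"spin": 0},
    {"grip": 1,"slide": [0,0,0],"spin": 0},
  ],
)

```text
time: 18.2
tool_pos: [0.5098, -0.0357, 0.0624]
ee_rot: [-3.142, 0.0, 0.953]
wrist_force: [-0.9, -0.9, -3.6]
width: 0.0613
finger_force: 30.0
```

>>> arm_command(
  plan=[
    {"grip": 1,"slide": [0,0,0.002],"spin": 0},
    {"grip": 1,"slide": [0,0,0],"spin": 0},
    {"grip": 1,"slide": [0,0,0],"spin": 0},
  ],
)

```text
time: 18.58
tool_pos: [0.5099, -0.0358, 0.0618]
ee_rot: [3.141, -0.0, 0.953]
wrist_force: [-0.1, -0.0, -0.2]
width: 0.0615
finger_force: 30.0
```

>>> arm_command(
  plan=[
    {"grip": -0.5,"slide": [0,0,0],"spin": 0},
    {"grip": -0.6,"slide": [0,0,0],"spin": 0},
    {"grip": -0.6,"slide": [0,0,-0.04],"spin": 0},
    {"grip": -0.6,"slide": [0,0,-0.08],"spin": 0},
    {"grip": -0.6,"slide": [0,0,-0.1],"spin": 0},
    {"grip": -0.5,"slide": [0,0,-0.08],"spin": 0},
    {"grip": -0.4,"slide": [0,0,-0.02],"spin": 0},
    {"grip": -0.4,"slide": [0,0,0],"spin": 0},
  ],
)

```text
time: 19.58
tool_pos: [0.5098, -0.0358, 0.2211]
ee_rot: [3.141, -0.0, 0.952]
wrist_force: [0.4, 0.8, -0.1]
width: 0.066
finger_force: 0.0
```

```bash
python3 g.py shaker:.22
```

```text
t 19.575 pos [ 0.5098 -0.0358  0.2211] rpy [ 3.1413 -0.      0.9525] w 0.066
shaker:.22 [0.4993 0.4325 0.22  ] units [ 0.7509 -0.56    0.0021] rows 8
```

>>> arm_command(
  plan=[
    {"grip": -0.4,"slide": [0.0835,-0.062,0],"spin": 0},
    {"grip": -0.4,"slide": [0.0835,-0.062,0],"spin": 0},
    {"grip": -0.4,"slide": [0.0835,-0.062,0],"spin": 0},
    {"grip": -0.4,"slide": [0.0835,-0.062,0],"spin": 0},
    {"grip": -0.4,"slide": [0.0835,-0.062,0],"spin": 0},
    {"grip": -0.4,"slide": [0.0835,-0.062,0],"spin": 0},
    {"grip": -0.4,"slide": [0.0835,-0.062,0],"spin": 0},
    {"grip": -0.4,"slide": [0.0835,-0.062,0],"spin": 0},
    {"grip": -0.4,"slide": [0.055,-0.042,0],"spin": 0},
    {"grip": -0.4,"slide": [0.028,-0.022,0],"spin": 0},
  ],
)

```text
time: 20.82
tool_pos: [0.498, 0.4336, 0.2176]
ee_rot: [-3.14, 0.006, 0.954]
wrist_force: [-0.6, 0.1, 0.3]
width: 0.0657
finger_force: 0.0
```

>>> arm_command(
  plan=[
    {"grip": -0.4,"slide": [0,0,0],"spin": 0},
    {"grip": -0.4,"slide": [0,0,0],"spin": 0},
    {"grip": -0.4,"slide": [0,0,0],"spin": 0},
  ],
)

```text
time: 21.2
tool_pos: [0.4997, 0.4312, 0.2218]
ee_rot: [3.141, -0.0, 0.951]
wrist_force: [0.3, 0.1, 0.2]
width: 0.0659
finger_force: 0.0
```

```bash
python3 g.py shaker:.062
```

```text
t 21.2 pos [0.4997 0.4312 0.2218] rpy [ 3.1412e+00 -1.0000e-04  9.5070e-01] w 0.0659
shaker:.062 [0.4993 0.4325 0.062 ] units [ 0.0016 -0.0024  0.3196] rows 3
```

>>> arm_command(
  plan=[
    {"grip": -0.4,"slide": [0.0016,-0.0024,0.06],"spin": 0},
    {"grip": -0.4,"slide": [0,0,0.08],"spin": 0},
    {"grip": -0.4,"slide": [0,0,0.06],"spin": 0},
    {"grip": -0.4,"slide": [0,0,0.05],"spin": 0},
    {"grip": -0.4,"slide": [0,0,0.04],"spin": 0},
    {"grip": -0.4,"slide": [0,0,0.03],"spin": 0},
    {"grip": -0.4,"slide": [0,0,0],"spin": 0},
    {"grip": -0.2,"slide": [0,0,0],"spin": 0},
    {"grip": 0,"slide": [0,0,0],"spin": 0},
    {"grip": 0.1,"slide": [0,0,0],"spin": 0},
  ],
)

```text
time: 22.45
tool_pos: [0.4993, 0.4342, 0.0624]
ee_rot: [3.141, -0.002, 0.953]
wrist_force: [0.8, -0.7, 1.6]
width: 0.0432
finger_force: 0.7
```

>>> arm_command(
  plan=[
    {"grip": 0.3,"slide": [0,0,0],"spin": 0},
    {"grip": 1,"slide": [0,0,0],"spin": 0},
    {"grip": 1,"slide": [0,0,0],"spin": 0},
  ],
)

```text
time: 22.82
tool_pos: [0.4995, 0.434, 0.0624]
ee_rot: [3.14, -0.001, 0.952]
wrist_force: [1.1, -0.6, 4.8]
width: 0.0409
finger_force: 29.8
```

>>> arm_command(
  plan=[
    {"grip": 1,"slide": [0,0,-0.02],"spin": 0},
    {"grip": 1,"slide": [0,0,-0.03],"spin": 0},
    {"grip": 1,"slide": [0,0,-0.06],"spin": 0},
    {"grip": 1,"slide": [0,0,-0.08],"spin": 0},
    {"grip": 1,"slide": [0,0,-0.08],"spin": 0},
    {"grip": 1,"slide": [0,0,0],"spin": 0},
    {"grip": 1,"slide": [0,0,0],"spin": 0},
  ],
)

```text
time: 23.7
tool_pos: [0.4982, 0.4337, 0.1953]
ee_rot: [-3.141, 0.002, 0.953]
wrist_force: [-0.7, 0.0, -0.3]
width: 0.0409
finger_force: 29.7
```

```bash
python3 g.py sshaker:.20
python3 - <<'E'
from h import *
t=snapshot('top');s=snapshot('side')
cv2.imwrite('pics/c7.png',np.hstack([cv2.resize(t[190:310,280:420],(400,343)),cv2.resize(s[170:310,160:310],(400,373))[:343]])[:,:,::-1])
E
```

```text
t 23.7 pos [0.4982 0.4337 0.1953] rpy [-3.1409e+00  1.7000e-03  9.5260e-01] w 0.0409
sshaker:.20 [0.4839 0.112  0.2   ] units [-0.5409  0.3495 -0.0087] rows 6
```

View pics/c7.png

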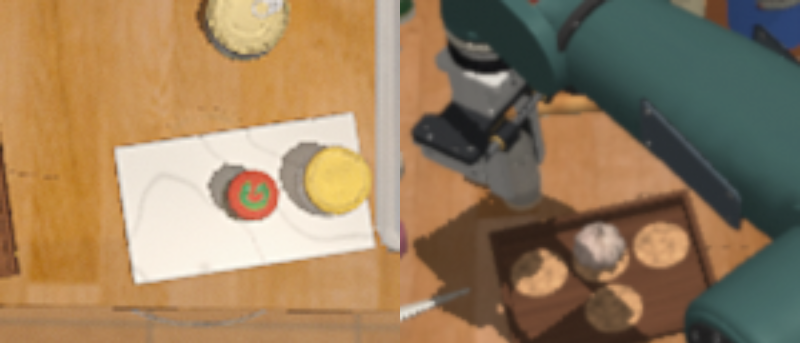

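The jar and spice jar stand on the slab. The shaker is held, and the garlic is alone in the caddy.

>>> arm_command(
  plan=[
    {"grip": 1,"slide": [-0.04,0.026,-0.01],"spin": 0},
    {"grip": 1,"slide": [-0.07,0.045,0],"spin": 0},
    {"grip": 1,"slide": [-0.09,0.058,0],"spin": 0},
    {"grip": 1,"slide": [-0.09,0.058,0],"spin": 0},
    {"grip": 1,"slide": [-0.09,0.058,0],"spin": 0},
    {"grip": 1,"slide": [-0.08,0.052,0],"spin": 0},
    {"grip": 1,"slide": [-0.05,0.033,0],"spin": 0},
    {"grip": 1,"slide": [-0.031,0.02,0],"spin": 0},
    {"grip": 1,"slide": [0,0,0],"spin": 0},
    {"grip": 1,"slide": [0,0,0],"spin": 0},
  ],
)

```text
time: 25.05
tool_pos: [0.4845, 0.1129, 0.201]
ee_rot: [-3.141, -0.0, 0.953]
wrist_force: [-0.4, 0.5, -0.6]
width: 0.0412
finger_force: 29.7
```

>>> arm_command(
  plan=[
    {"grip": 1,"slide": [0,0,0.04],"spin": 0},
    {"grip": 1,"slide": [0,0,0.08],"spin": 0},
    {"grip": 1,"slide": [0,0,0.07],"spin": 0},
    {"grip": 1,"slide": [0,0,0.04],"spin": 0},
    {"grip": 1,"slide": [0,0,0.015],"spin": 0},
    {"grip": 1,"slide": [0,0,0.01],"spin": 0},
    {"grip": 1,"slide": [0,0,0],"spin": 0},
    {"grip": 1,"slide": [0,0,0],"spin": 0},
    {"grip": 1,"slide": [0,0,0],"spin": 0},
  ],
)

```text
time: 26.18
tool_pos: [0.4851, 0.112, 0.0747]
ee_rot: [3.14, -0.001, 0.952]
wrist_force: [0.2, 0.3, -0.8]
width: 0.0412
finger_force: 29.7
```

>>> arm_command(
  plan=[
    {"grip": 1,"slide": [0,0,0.01],"spin": 0},
    {"grip": 1,"slide": [0,0,0.007],"spin": 0},
    {"grip": 1,"slide": [0,0,0],"spin": 0},
    {"grip": 1,"slide": [0,0,0],"spin": 0},
    {"grip": 1,"slide": [0,0,0],"spin": 0},
  ],
)

```text
time: 26.8
tool_pos: [0.4847, 0.112, 0.0656]
ee_rot: [3.141, -0.0, 0.953]
wrist_force: [0.2, 0.4, -1.2]
width: 0.0411
finger_force: 29.7
```

>>> arm_command(
  plan=[
    {"grip": 1,"slide": [0,0,0.003],"spin": 0},
    {"grip": 1,"slide": [0,0,0],"spin": 0},
    {"grip": 1,"slide": [0,0,0],"spin": 0},
  ],
)

```text
time: 27.18
tool_pos: [0.4848, 0.1121, 0.0644]
ee_rot: [3.141, -0.0, 0.953]
wrist_force: [-0.0, -0.5, 1.7]
width: 0.0411
finger_force: 29.8
```

>>> arm_command(
  plan=[
    {"grip": -0.2,"slide": [0,0,0],"spin": 0},
    {"grip": -0.4,"slide": [0,0,0],"spin": 0},
    {"grip": -0.4,"slide": [0,0,-0.04],"spin": 0},
    {"grip": -0.4,"slide": [0,0,-0.08],"spin": 0},
    {"grip": -0.4,"slide": [0,0,-0.1],"spin": 0},
    {"grip": -0.5,"slide": [0,0,-0.06],"spin": 0},
    {"grip": -0.6,"slide": [0,0,0],"spin": 0},
    {"grip": -0.6,"slide": [0,0,0],"spin": 0},
  ],
)

```text
time: 28.18
tool_pos: [0.4838, 0.1119, 0.2021]
ee_rot: [-3.14, 0.002, 0.952]
wrist_force: [0.0, -0.4, -0.0]
width: 0.0753
finger_force: 0.0
```

```bash
python3 g.py garlic:.20 garlic:.04
```

```text
t 28.175 pos [0.4838 0.1119 0.2021] rpy [-3.1396e+00  2.0000e-03  9.5250e-01] w 0.0753
garlic:.20 [0.5105 0.369  0.2   ] units [ 0.4499 -0.2546  0.0038] rows 5
garlic:.04 [0.5105 0.369  0.04  ] units [0.0006 0.0006 0.32  ] rows 3
```

>>> arm_command(
  plan=[
    {"grip": -0.6,"slide": [0.08,-0.045,0],"spin": 0},
    {"grip": -0.6,"slide": [0.1,-0.057,0],"spin": 0},
    {"grip": -0.6,"slide": [0.1,-0.057,0],"spin": 0},
    {"grip": -0.6,"slide": [0.09,-0.051,0],"spin": 0},
    {"grip": -0.6,"slide": [0.05,-0.028,0],"spin": 0},
    {"grip": -0.6,"slide": [0.029,-0.016,0],"spin": 0},
    {"grip": -0.6,"slide": [0,0,0],"spin": 0},
    {"grip": -0.6,"slide": [0,0,0],"spin": 0},
    {"grip": -0.6,"slide": [0,0,0],"spin": 0},
  ],
)

```text
time: 29.3
tool_pos: [0.5114, 0.3674, 0.2042]
ee_rot: [3.141, 0.0, 0.951]
wrist_force: [-0.3, -0.8, 0.2]
width: 0.0752
finger_force: 0.0
```

```bash
python3 g.py garlic:.04
python3 - <<'E'
from h import *
s=snapshot('side'); cn,c,bb=blob(s,(0,0,140),(180,60,255),(215,240,262,282)); print(c,bb,proj('side',[.5105,.369,.035]))
t=snapshot('top'); cv2.imwrite('pics/c8.png',np.hstack([cv2.resize(t[190:310,280:420],(400,343)),cv2.resize(s[190:310,180:310],(400,369))[:343]])[:,:,::-1])
E
```

```text
t 29.3 pos [0.5114 0.3674 0.2042] rpy [3.1412 0.     0.951 ] w 0.0752
garlic:.04 [0.5105 0.369  0.04  ] units [ 0.0015 -0.0035  0.3285] rows 3
[234.53932584 261.69101124] (np.int32(227), np.int32(254), np.int32(16), np.int32(16), np.int32(178)) (np.float64(234.26778837283632), np.float64(260.71382137540263))
```

View pics/c8.png

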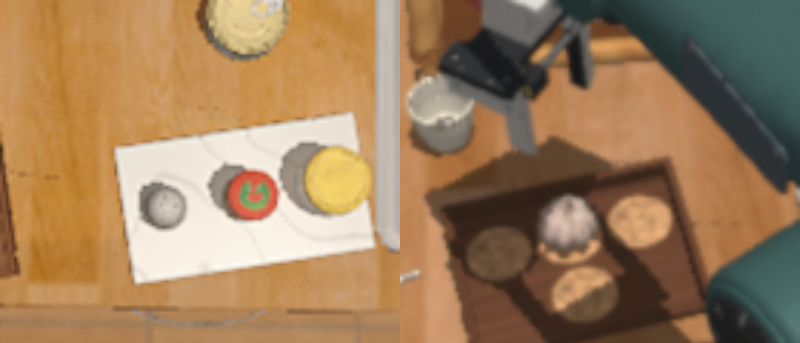

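All three stand on the slab and the garlic is free, with its side-view centre at (234.5,261.7) against a predicted (234.3,260.7). I'll descend on it.

>>> arm_command(
  plan=[
    {"grip": -0.6,"slide": [0.001,-0.0035,0.06],"spin": 0},
    {"grip": -0.6,"slide": [0,0,0.09],"spin": 0},
    {"grip": -0.6,"slide": [0,0,0.07],"spin": 0},
    {"grip": -0.6,"slide": [0,0,0.05],"spin": 0},
    {"grip": -0.6,"slide": [0,0,0.03],"spin": 0},
    {"grip": -0.6,"slide": [0,0,0.02],"spin": 0},
    {"grip": -0.6,"slide": [0,0,0.006],"spin": 0},
    {"grip": -0.4,"slide": [0,0,0],"spin": 0},
    {"grip": -0.2,"slide": [0,0,0],"spin": 0},
    {"grip": 0,"slide": [0,0,0],"spin": 0},
  ],
)

```text
time: 30.65
tool_pos: [0.5105, 0.3702, 0.0418]
ee_rot: [3.141, -0.001, 0.953]
wrist_force: [-0.0, -0.0, 2.7]
width: 0.0506
finger_force: 30.1
```

>>> arm_command(
  plan=[
    {"grip": 0.5,"slide": [0,0,0],"spin": 0},
    {"grip": 1,"slide": [0,0,0],"spin": 0},
    {"grip": 1,"slide": [0,0,0],"spin": 0},
  ],
)

```text
time: 31.02
tool_pos: [0.5105, 0.3702, 0.0418]
ee_rot: [3.141, -0.001, 0.953]
wrist_force: [-1.6, -0.1, 4.4]
width: 0.0496
finger_force: 30.0
```

>>> arm_command(
  plan=[
    {"grip": -0.4,"slide": [0,0,0],"spin": 0},
    {"grip": -0.4,"slide": [0,0,0.008],"spin": 0},
    {"grip": -0.3,"slide": [0,0,0],"spin": 0},
    {"grip": -0.1,"slide": [0,0,0],"spin": 0},
    {"grip": 0.5,"slide": [0,0,0],"spin": 0},
    {"grip": 1,"slide": [0,0,0],"spin": 0},
    {"grip": 1,"slide": [0,0,0],"spin": 0},
  ],
)

```text
time: 31.9
tool_pos: [0.5101, 0.37, 0.0369]
ee_rot: [3.142, 0.0, 0.953]
wrist_force: [0.2, 0.1, -0.5]
width: 0.05
finger_force: 30.0
```

>>> arm_command(
  plan=[
    {"grip": 1,"slide": [0,0,-0.01],"spin": 0},
    {"grip": 1,"slide": [0,0,-0.03],"spin": 0},
    {"grip": 1,"slide": [0,0,-0.06],"spin": 0},
    {"grip": 1,"slide": [0,0,-0.09],"spin": 0},
    {"grip": 1,"slide": [0,0,-0.1],"spin": 0},
    {"grip": 1,"slide": [0,0,-0.08],"spin": 0},
    {"grip": 1,"slide": [0,0,0],"spin": 0},
    {"grip": 1,"slide": [0,0,0],"spin": 0},
  ],
)

```text
time: 32.9
tool_pos: [0.5098, 0.3698, 0.2216]
ee_rot: [-3.141, 0.001, 0.952]
wrist_force: [0.3, 0.1, -0.2]
width: 0.05
finger_force: 30.0
```

```bash
python3 g.py saucer:.22
```

```text
t 32.9 pos [0.5098 0.3698 0.2216] rpy [-3.1415e+00  6.0000e-04  9.5240e-01] w 0.05
saucer:.22 [ 0.4252 -0.2587  0.22  ] units [-1.1223  0.5908  0.0038] rows 11
```

>>> arm_command(
  plan=[
    {"grip": 1,"slide": [-0.08,0.0421,0],"spin": 0},
    {"grip": 1,"slide": [-0.08,0.0421,0],"spin": 0},
    {"grip": 1,"slide": [-0.08,0.0421,0],"spin": 0},
    {"grip": 1,"slide": [-0.08,0.0421,0],"spin": 0},
    {"grip": 1,"slide": [-0.08,0.0421,0],"spin": 0},
    {"grip": 1,"slide": [-0.08,0.0421,0],"spin": 0},
    {"grip": 1,"slide": [-0.08,0.0421,0],"spin": 0},
    {"grip": 1,"slide": [-0.08,0.0421,0],"spin": 0},
  ],
)

```text
time: 33.9
tool_pos: [0.4603, 0.0104, 0.2195]
ee_rot: [-3.138, 0.002, 0.953]
wrist_force: [-0.3, 0.8, -0.7]
width: 0.0498
finger_force: 30.0
```

>>> arm_command(
  plan=[
    {"grip": 1,"slide": [-0.08,0.0421,0],"spin": 0},
    {"grip": 1,"slide": [-0.08,0.0421,0],"spin": 0},
    {"grip": 1,"slide": [-0.08,0.0421,0],"spin": 0},
    {"grip": 1,"slide": [-0.08,0.0421,0],"spin": 0},
    {"grip": 1,"slide": [-0.08,0.0421,0],"spin": 0},
    {"grip": 1,"slide": [-0.055,0.029,0],"spin": 0},
    {"grip": 1,"slide": [-0.027,0.0143,0],"spin": 0},
    {"grip": 1,"slide": [0,0,0],"spin": 0},
    {"grip": 1,"slide": [0,0,0],"spin": 0},
    {"grip": 1,"slide": [0,0,0],"spin": 0},
  ],
)

```text
time: 35.15
tool_pos: [0.4258, -0.2572, 0.2221]
ee_rot: [3.141, -0.0, 0.954]
wrist_force: [-0.4, 0.9, -0.3]
width: 0.0502
finger_force: 30.0
```

```bash
python3 g.py saucer:.034
python3 - <<'E'
from h import *
t=snapshot('top');s=snapshot('side')
print(proj('side',[.4252,-.2587,.012]),proj('top',[.4252,-.2587,.012]))
cv2.imwrite('pics/c9.png',np.hstack([cv2.resize(t[230:330,420:530],(400,364)),cv2.resize(s[200:340,450:610],(400,350))[:343] if 0 else cv2.resize(s[200:340,450:610],(400,364))])[:,:,::-1])
E
```

```text
t 35.15 pos [ 0.4258 -0.2572  0.2221] rpy [ 3.1415e+00 -2.0000e-04  9.5420e-01] w 0.0502
saucer:.034 [ 0.4252 -0.2587  0.034 ] units [-0.0032  0.0007  0.3762] rows 4
(np.float64(461.56584012937617), np.float64(269.1421661014675)) (np.float64(475.5986783488696), np.float64(287.30734840926107))
```

View pics/c9.png

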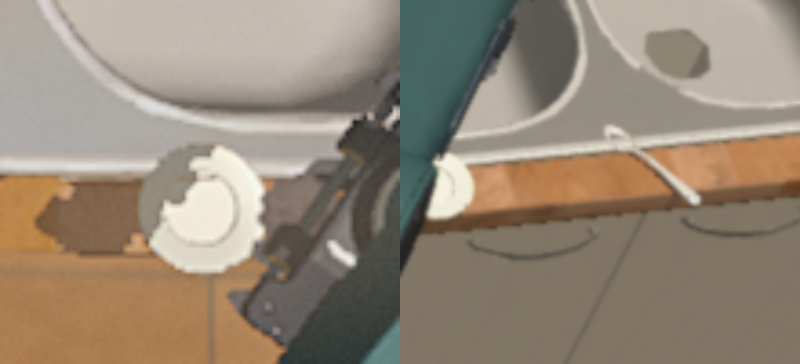

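The saucer's centre is confirmed at about (476,287.3). I'll lower the garlic there.

>>> arm_command(
  plan=[
    {"grip": 1,"slide": [-0.003,0.0015,0.05],"spin": 0},
    {"grip": 1,"slide": [0,0,0.09],"spin": 0},
    {"grip": 1,"slide": [0,0,0.09],"spin": 0},
    {"grip": 1,"slide": [0,0,0.07],"spin": 0},
    {"grip": 1,"slide": [0,0,0.03],"spin": 0},
    {"grip": 1,"slide": [0,0,0.01],"spin": 0},
    {"grip": 1,"slide": [0,0,0],"spin": 0},
    {"grip": 1,"slide": [0,0,0],"spin": 0},
    {"grip": 1,"slide": [0,0,0],"spin": 0},
  ],
)

```text
time: 36.38
tool_pos: [0.4259, -0.2605, 0.0532]
ee_rot: [3.139, 0.0, 0.953]
wrist_force: [-0.4, 0.7, -0.2]
width: 0.05
finger_force: 30.0
```

```bash
python3 g.py saucer:.036
```

```text
t 36.375 pos [ 0.4259 -0.2605  0.0532] rpy [3.1392e+00 1.0000e-04 9.5250e-01] w 0.05
saucer:.036 [ 0.4252 -0.2587  0.036 ] units [ 0.0021 -0.0033  0.0343] rows 1
```

>>> arm_command(
  plan=[
    {"grip": 1,"slide": [0,-0.002,0.015],"spin": 0},
    {"grip": 1,"slide": [0,0,0.015],"spin": 0},
    {"grip": 1,"slide": [0,0,0],"spin": 0},
    {"grip": 1,"slide": [0,0,0],"spin": 0},
    {"grip": 1,"slide": [0,0,0],"spin": 0},
  ],
)

```text
time: 37.0
tool_pos: [0.4246, -0.2595, 0.0372]
ee_rot: [3.141, 0.0, 0.952]
wrist_force: [0.7, -0.2, 0.2]
width: 0.05
finger_force: 30.0
```

>>> arm_command(
  plan=[
    {"grip": 1,"slide": [0,0,0.004],"spin": 0},
    {"grip": 1,"slide": [0,0,0],"spin": 0},
    {"grip": 1,"slide": [0,0,0],"spin": 0},
  ],
)

```text
time: 37.38
tool_pos: [0.4245, -0.2594, 0.035]
ee_rot: [3.142, 0.0, 0.953]
wrist_force: [-0.8, 1.0, -0.2]
width: 0.0499
finger_force: 30.0
```

>>> arm_command(
  plan=[
    {"grip": -0.1,"slide": [0,0,0],"spin": 0},
    {"grip": -0.2,"slide": [0,0,0],"spin": 0},
    {"grip": -0.22,"slide": [0,0,0],"spin": 0},
    {"grip": -0.22,"slide": [0,0,-0.02],"spin": 0},
    {"grip": -0.22,"slide": [0,0,-0.05],"spin": 0},
    {"grip": -0.22,"slide": [0,0,-0.09],"spin": 0},
    {"grip": -0.3,"slide": [0,0,-0.1],"spin": 0},
    {"grip": -0.4,"slide": [0,0,-0.1],"spin": 0},
    {"grip": -0.4,"slide": [0,0,0],"spin": 0},
  ],
)

```text
time: 38.5
tool_pos: [0.4265, -0.2609, 0.2214]
ee_rot: [3.13, 0.001, 0.953]
wrist_force: [-1.1, -0.3, -0.2]
width: 0.0658
finger_force: 0.0
```

```bash
python3 g.py sshaker:.22
python3 - <<'E'
from h import *
t=snapshot('top')
cv2.imwrite('pics/c10.png',cv2.resize(t[225:315,310:530],(733,300))[:,:,::-1])
E
```

```text
t 38.5 pos [ 0.4265 -0.2609  0.2214] rpy [3.1298e+00 6.0000e-04 9.5260e-01] w 0.0658
sshaker:.22 [0.4839 0.112  0.22  ] units [ 0.6743 -0.3387 -0.0017] rows 7
```

View pics/c10.png

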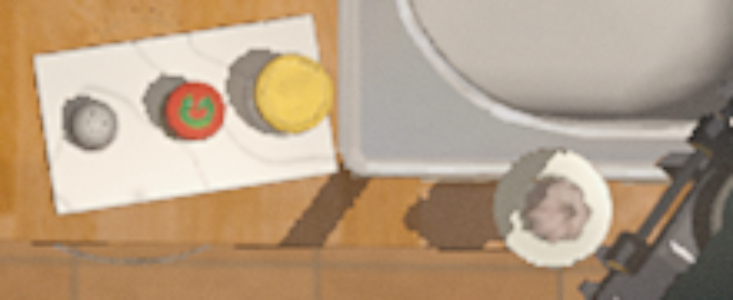

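The garlic sits in the middle of the saucer at about (558,207) in the crop. That is within 2 mm of the saucer's centre once parallax is allowed for. Next I bring the three back, shaker first.

>>> arm_command(
  plan=[
    {"grip": -0.4,"slide": [0.06,-0.03,0],"spin": 0},
    {"grip": -0.4,"slide": [0.09,-0.0447,0],"spin": 0},
    {"grip": -0.4,"slide": [0.09,-0.0447,0],"spin": 0},
    {"grip": -0.4,"slide": [0.09,-0.0447,0],"spin": 0},
    {"grip": -0.4,"slide": [0.09,-0.0447,0],"spin": 0},
    {"grip": -0.4,"slide": [0.09,-0.0447,0],"spin": 0},
    {"grip": -0.4,"slide": [0.09,-0.0447,0],"spin": 0},
    {"grip": -0.4,"slide": [0.05,-0.0247,0],"spin": 0},
    {"grip": -0.4,"slide": [0.025,-0.012,0],"spin": 0},
    {"grip": -0.4,"slide": [0,0,0],"spin": 0},
  ],
)

```text
time: 39.8
tool_pos: [0.4831, 0.1128, 0.2138]
ee_rot: [-3.14, 0.002, 0.954]
wrist_force: [-0.3, -1.0, 0.7]
width: 0.0659
finger_force: 0.0
```

>>> arm_command(
  plan=[
    {"grip": -0.4,"slide": [0,0,0],"spin": 0},
    {"grip": -0.4,"slide": [0,0,0],"spin": 0},
  ],
)

```text
time: 40.05
tool_pos: [0.4836, 0.1116, 0.2149]
ee_rot: [3.141, 0.0, 0.951]
wrist_force: [-0.1, -0.2, 0.4]
width: 0.0659
finger_force: 0.0
```

```bash
sed -i "s/^o=sens/T.update(sspice=(.4962,.0381),sjar=(.5099,-.0358),sshaker=(.4848,.1121),spice=(.4461,.3585),jar=(.522,.3056),shaker=(.4995,.4340))\no=sens/" g.py; python3 g.py sshaker:.0644
```

```text
t 40.05 pos [0.4836 0.1116 0.2149] rpy [3.1414e+00 3.0000e-04 9.5080e-01] w 0.0659
sshaker:.0644 [0.4848 0.1121 0.0644] units [0.0022 0.0013 0.3011] rows 3
```

>>> arm_command(
  plan=[
    {"grip": -0.4,"slide": [0.002,0.001,0.06],"spin": 0},
    {"grip": -0.4,"slide": [0,0,0.08],"spin": 0},
    {"grip": -0.4,"slide": [0,0,0.07],"spin": 0},
    {"grip": -0.4,"slide": [0,0,0.05],"spin": 0},
    {"grip": -0.4,"slide": [0,0,0.03],"spin": 0},
    {"grip": -0.4,"slide": [0,0,0.011],"spin": 0},
    {"grip": -0.4,"slide": [0,0,0],"spin": 0},
    {"grip": -0.4,"slide": [0,0,0],"spin": 0},
  ],
)

```text
time: 41.05
tool_pos: [0.4855, 0.1133, 0.0657]
ee_rot: [3.14, -0.002, 0.952]
wrist_force: [-0.8, -0.2, 0.1]
width: 0.0658
finger_force: 0.0
```

```bash
python3 g.py sshaker:.0644
```

```text
t 41.05 pos [0.4855 0.1133 0.0657] rpy [ 3.1397e+00 -1.5000e-03  9.5250e-01] w 0.0658
sshaker:.0644 [0.4848 0.1121 0.0644] units [-0.0027  0.0001  0.0026] rows 1
```

>>> arm_command(
  plan=[
    {"grip": -0.2,"slide": [-0.001,0,0],"spin": 0},
    {"grip": 0,"slide": [0,0,0],"spin": 0},
    {"grip": 0.1,"slide": [0,0,0],"spin": 0},
    {"grip": 0.5,"slide": [0,0,0],"spin": 0},
    {"grip": 1,"slide": [0,0,0],"spin": 0},
    {"grip": 1,"slide": [0,0,0],"spin": 0},
  ],
)

```text
time: 41.8
tool_pos: [0.4847, 0.1127, 0.0647]
ee_rot: [3.141, -0.0, 0.953]
wrist_force: [1.7, -1.3, 0.9]
width: 0.0411
finger_force: 29.7
```

>>> arm_command(
  plan=[
    {"grip": 1,"slide": [0,0,-0.02],"spin": 0},
    {"grip": 1,"slide": [0,0,-0.04],"spin": 0},
    {"grip": 1,"slide": [0,0,-0.08],"spin": 0},
    {"grip": 1,"slide": [0,0,-0.08],"spin": 0},
    {"grip": 1,"slide": [0,0,-0.05],"spin": 0},
    {"grip": 1,"slide": [0,0,0],"spin": 0},
    {"grip": 1,"slide": [0,0,0],"spin": 0},
  ],
)

```text
time: 42.68
tool_pos: [0.4835, 0.1128, 0.1981]
ee_rot: [-3.14, 0.002, 0.953]
wrist_force: [-0.1, 0.4, -1.4]
width: 0.0411
finger_force: 29.7
```

```bash
python3 g.py shaker:.20
```

```text
t 42.675 pos [0.4835 0.1128 0.1981] rpy [-3.1397e+00  1.6000e-03  9.5270e-01] w 0.0411
shaker:.20 [0.4995 0.434  0.2   ] units [ 0.542  -0.3462 -0.004 ] rows 6
```

>>> arm_command(
  plan=[
    {"grip": 1,"slide": [0.04,-0.0256,-0.01],"spin": 0},
    {"grip": 1,"slide": [0.08,-0.0511,0],"spin": 0},
    {"grip": 1,"slide": [0.09,-0.0575,0],"spin": 0},
    {"grip": 1,"slide": [0.09,-0.0575,0],"spin": 0},
    {"grip": 1,"slide": [0.09,-0.0575,0],"spin": 0},
    {"grip": 1,"slide": [0.08,-0.0511,0],"spin": 0},
    {"grip": 1,"slide": [0.05,-0.032,0],"spin": 0},
    {"grip": 1,"slide": [0.022,-0.0139,0],"spin": 0},
    {"grip": 1,"slide": [0,0,0],"spin": 0},
    {"grip": 1,"slide": [0,0,0],"spin": 0},
  ],
)

```text
time: 43.92
tool_pos: [0.5005, 0.4327, 0.2041]
ee_rot: [3.141, 0.001, 0.951]
wrist_force: [-0.2, -0.2, 0.2]
width: 0.0409
finger_force: 29.7
```

```bash
python3 g.py shaker:.0627
```

```text
t 43.925 pos [0.5005 0.4327 0.2041] rpy [3.1414e+00 1.3000e-03 9.5130e-01] w 0.0409
shaker:.0627 [0.4995 0.434  0.0627] units [ 0.0014 -0.0032  0.2828] rows 3
```

>>> arm_command(
  plan=[
    {"grip": 1,"slide": [0.001,-0.002,0.04],"spin": 0},
    {"grip": 1,"slide": [0,0,0.08],"spin": 0},
    {"grip": 1,"slide": [0,0,0.07],"spin": 0},
    {"grip": 1,"slide": [0,0,0.05],"spin": 0},
    {"grip": 1,"slide": [0,0,0.025],"spin": 0},
    {"grip": 1,"slide": [0,0,0.01],"spin": 0},
    {"grip": 1,"slide": [0,0,0],"spin": 0},
    {"grip": 1,"slide": [0,0,0],"spin": 0},
    {"grip": 1,"slide": [0,0,0],"spin": 0},
  ],
)

```text
time: 45.05
tool_pos: [0.5003, 0.4354, 0.0681]
ee_rot: [3.141, -0.002, 0.953]
wrist_force: [-0.1, 0.2, -1.1]
width: 0.0409
finger_force: 29.7
```

```bash
python3 g.py shaker:.0627
```

```text
t 45.05 pos [0.5003 0.4354 0.0681] rpy [ 3.1409e+00 -1.8000e-03  9.5260e-01] w 0.0409
shaker:.0627 [0.4995 0.434  0.0627] units [-0.0031  0.0003  0.0108] rows 1
```

>>> arm_command(
  plan=[
    {"grip": 1,"slide": [-0.002,0,0.007],"spin": 0},
    {"grip": 1,"slide": [0,0,0],"spin": 0},
    {"grip": 1,"slide": [0,0,0],"spin": 0},
    {"grip": 1,"slide": [0,0,0],"spin": 0},
  ],
)

```text
time: 45.55
tool_pos: [0.4993, 0.4342, 0.0634]
ee_rot: [3.142, -0.0, 0.953]
wrist_force: [0.3, 0.7, -0.6]
width: 0.0408
finger_force: 29.7
```

>>> arm_command(
  plan=[
    {"grip": 1,"slide": [0,0,0.002],"spin": 0},
    {"grip": 1,"slide": [0,0,0],"spin": 0},
    {"grip": 0.1,"slide": [0,0,0],"spin": 0},
    {"grip": -0.3,"slide": [0,0,0],"spin": 0},
    {"grip": -0.4,"slide": [0,0,-0.02],"spin": 0},
    {"grip": -0.4,"slide": [0,0,-0.06],"spin": 0},
    {"grip": -0.4,"slide": [0,0,-0.1],"spin": 0},
    {"grip": -0.5,"slide": [0,0,-0.09],"spin": 0},
    {"grip": -0.7,"slide": [0,0,-0.04],"spin": 0},
    {"grip": -0.7,"slide": [0,0,0],"spin": 0},
  ],
)

```text
time: 46.8
tool_pos: [0.5002, 0.4349, 0.2211]
ee_rot: [3.14, -0.006, 0.953]
wrist_force: [-0.0, -0.1, 0.1]
width: 0.0795
finger_force: 0.0
```

```bash
python3 g.py sjar:.22
```

```text
t 46.8 pos [0.5002 0.4349 0.2211] rpy [ 3.1395 -0.0059  0.9525] w 0.0795
sjar:.22 [ 0.5099 -0.0358  0.22  ] units [-0.7558  0.5614 -0.0012] rows 8
```

>>> arm_command(
  plan=[
    {"grip": -0.7,"slide": [-0.084,0.0625,0],"spin": 0},
    {"grip": -0.7,"slide": [-0.084,0.0625,0],"spin": 0},
    {"grip": -0.7,"slide": [-0.084,0.0625,0],"spin": 0},
    {"grip": -0.7,"slide": [-0.084,0.0625,0],"spin": 0},
    {"grip": -0.7,"slide": [-0.084,0.0625,0],"spin": 0},
    {"grip": -0.7,"slide": [-0.084,0.0625,0],"spin": 0},
    {"grip": -0.7,"slide": [-0.084,0.0625,0],"spin": 0},
    {"grip": -0.7,"slide": [-0.084,0.0625,0],"spin": 0},
    {"grip": -0.7,"slide": [-0.054,0.041,0],"spin": 0},
    {"grip": -0.7,"slide": [-0.028,0.0205,0],"spin": 0},
  ],
)

```text
time: 48.05
tool_pos: [0.5087, -0.0372, 0.2159]
ee_rot: [-3.139, 0.001, 0.95]
wrist_force: [0.5, 0.1, -0.5]
width: 0.0798
finger_force: 0.0
```

>>> arm_command(
  plan=[
    {"grip": -0.65,"slide": [0,0,0],"spin": 0},
    {"grip": -0.65,"slide": [0,0,0],"spin": 0},
    {"grip": -0.65,"slide": [0,0,0],"spin": 0},
  ],
)

```text
time: 48.42
tool_pos: [0.5096, -0.0345, 0.2174]
ee_rot: [-3.141, -0.0, 0.954]
wrist_force: [0.7, 0.2, 0.3]
width: 0.0777
finger_force: 0.0
```

```bash
python3 g.py sjar:.0618
```

```text
t 48.425 pos [ 0.5096 -0.0345  0.2174] rpy [-3.1414e+00 -2.0000e-04  9.5450e-01] w 0.0777
sjar:.0618 [ 0.5099 -0.0358  0.0618] units [-0.0017  0.0021  0.3112] rows 3
```

>>> arm_command(
  plan=[
    {"grip": -0.65,"slide": [-0.001,0.001,0.06],"spin": 0},
    {"grip": -0.65,"slide": [0,0,0.08],"spin": 0},
    {"grip": -0.65,"slide": [0,0,0.07],"spin": 0},
    {"grip": -0.65,"slide": [0,0,0.05],"spin": 0},
    {"grip": -0.65,"slide": [0,0,0.035],"spin": 0},
    {"grip": -0.65,"slide": [0,0,0.016],"spin": 0},
    {"grip": -0.65,"slide": [0,0,0],"spin": 0},
    {"grip": -0.65,"slide": [0,0,0],"spin": 0},
  ],
)

```text
time: 49.42
tool_pos: [0.5105, -0.0366, 0.0632]
ee_rot: [3.139, -0.001, 0.953]
wrist_force: [-0.2, 0.5, 0.8]
width: 0.0778
finger_force: 0.0
```

>>> arm_command(
  plan=[
    {"grip": -0.5,"slide": [0,0,0],"spin": 0},
    {"grip": -0.4,"slide": [0,0,0],"spin": 0},
    {"grip": -0.2,"slide": [0,0,0],"spin": 0},
    {"grip": 0.5,"slide": [0,0,0],"spin": 0},
    {"grip": 1,"slide": [0,0,0],"spin": 0},
    {"grip": 1,"slide": [0,0,0],"spin": 0},
  ],
)

```text
time: 50.18
tool_pos: [0.51, -0.0367, 0.0624]
ee_rot: [3.141, -0.0, 0.952]
wrist_force: [-0.4, -0.9, 2.3]
width: 0.0615
finger_force: 30.0
```

>>> arm_command(
  plan=[
    {"grip": 1,"slide": [0,0,-0.02],"spin": 0},
    {"grip": 1,"slide": [0,0,-0.04],"spin": 0},
    {"grip": 1,"slide": [0,0,-0.08],"spin": 0},
    {"grip": 1,"slide": [0,0,-0.08],"spin": 0},
    {"grip": 1,"slide": [0,0,-0.06],"spin": 0},
    {"grip": 1,"slide": [0,0,0],"spin": 0},
    {"grip": 1,"slide": [0,0,0],"spin": 0},
    {"grip": 1,"slide": [0,0,0],"spin": 0},
  ],
)

```text
time: 51.18
tool_pos: [0.5084, -0.0363, 0.1994]
ee_rot: [-3.137, 0.002, 0.952]
wrist_force: [0.0, -0.4, -2.3]
width: 0.0609
finger_force: 30.0
```

```bash
python3 g.py jar:.20
```

```text
t 51.175 pos [ 0.5084 -0.0363  0.1994] rpy [-3.1374e+00  2.0000e-03  9.5250e-01] w 0.0609
jar:.20 [0.522  0.3056 0.2   ] units [ 0.5729 -0.3743 -0.0007] rows 6
```

>>> arm_command(
  plan=[
    {"grip": 1,"slide": [0.04,-0.026,0],"spin": 0},
    {"grip": 1,"slide": [0.07,-0.0457,0],"spin": 0},
    {"grip": 1,"slide": [0.09,-0.0588,0],"spin": 0},
    {"grip": 1,"slide": [0.09,-0.0588,0],"spin": 0},
    {"grip": 1,"slide": [0.09,-0.0588,0],"spin": 0},
    {"grip": 1,"slide": [0.09,-0.0588,0],"spin": 0},
    {"grip": 1,"slide": [0.065,-0.0425,0],"spin": 0},
    {"grip": 1,"slide": [0.037,-0.0245,0],"spin": 0},
    {"grip": 1,"slide": [0,0,0],"spin": 0},
    {"grip": 1,"slide": [0,0,0],"spin": 0},
  ],
)

```text
time: 52.42
tool_pos: [0.5231, 0.3036, 0.2014]
ee_rot: [3.141, 0.002, 0.951]
wrist_force: [-0.3, -0.7, -3.7]
width: 0.0612
finger_force: 30.0
```

```bash
python3 g.py jar:.0605
```

```text
t 52.425 pos [0.5231 0.3036 0.2014] rpy [3.1414e+00 1.7000e-03 9.5130e-01] w 0.0612
jar:.0605 [0.522  0.3056 0.0605] units [ 0.0024 -0.0041  0.2819] rows 3
```

>>> arm_command(
  plan=[
    {"grip": 1,"slide": [0.001,-0.002,0.04],"spin": 0},
    {"grip": 1,"slide": [0,0,0.08],"spin": 0},
    {"grip": 1,"slide": [0,0,0.07],"spin": 0},
    {"grip": 1,"slide": [0,0,0.05],"spin": 0},
    {"grip": 1,"slide": [0,0,0.025],"spin": 0},
    {"grip": 1,"slide": [0,0,0.008],"spin": 0},
    {"grip": 1,"slide": [0,0,0],"spin": 0},
    {"grip": 1,"slide": [0,0,0],"spin": 0},
    {"grip": 1,"slide": [0,0,0],"spin": 0},
  ],
)

```text
time: 53.55
tool_pos: [0.5231, 0.3062, 0.0665]
ee_rot: [3.141, -0.002, 0.953]
wrist_force: [-0.2, 0.4, -3.4]
width: 0.0611
finger_force: 30.0
```

```bash
python3 g.py jar:.0605
```

```text
t 53.55 pos [0.5231 0.3062 0.0665] rpy [ 3.1406e+00 -1.6000e-03  9.5260e-01] w 0.0611
jar:.0605 [0.522  0.3056 0.0605] units [-0.0023 -0.001   0.012 ] rows 1
```

>>> arm_command(
  plan=[
    {"grip": 1,"slide": [-0.001,-0.001,0.009],"spin": 0},
    {"grip": 1,"slide": [0,0,0],"spin": 0},
    {"grip": 1,"slide": [0,0,0],"spin": 0},
    {"grip": 1,"slide": [0,0,0],"spin": 0},
  ],
)

```text
time: 54.05
tool_pos: [0.5218, 0.3058, 0.0609]
ee_rot: [-3.142, 0.0, 0.953]
wrist_force: [0.5, 1.0, -2.7]
width: 0.0611
finger_force: 30.0
```

>>> arm_command(
  plan=[
    {"grip": 1,"slide": [0,0,0.0015],"spin": 0},
    {"grip": 1,"slide": [0,0,0],"spin": 0},
    {"grip": -0.5,"slide": [0,0,0],"spin": 0},
    {"grip": -0.6,"slide": [0,0,0],"spin": 0},
    {"grip": -0.6,"slide": [0,0,-0.04],"spin": 0},
    {"grip": -0.6,"slide": [0,0,-0.08],"spin": 0},
    {"grip": -0.6,"slide": [0,0,-0.1],"spin": 0},
    {"grip": -0.5,"slide": [0,0,-0.08],"spin": 0},
    {"grip": -0.36,"slide": [0,0,-0.02],"spin": 0},
    {"grip": -0.36,"slide": [0,0,0],"spin": 0},
  ],
)

```text
time: 55.3
tool_pos: [0.5219, 0.3058, 0.22]
ee_rot: [3.141, -0.0, 0.953]
wrist_force: [-0.7, -0.3, -0.2]
width: 0.0637
finger_force: 0.0
```

```bash
python3 g.py sspice:.22
```

```text
t 55.3 pos [0.5219 0.3058 0.22  ] rpy [ 3.1413e+00 -3.0000e-04  9.5250e-01] w 0.0637
sspice:.22 [0.4962 0.0381 0.22  ] units [-0.4661  0.2685  0.    ] rows 5
```

>>> arm_command(
  plan=[
    {"grip": -0.36,"slide": [-0.06,0.0346,0],"spin": 0},
    {"grip": -0.36,"slide": [-0.09,0.0518,0],"spin": 0},
    {"grip": -0.36,"slide": [-0.09,0.0518,0],"spin": 0},
    {"grip": -0.36,"slide": [-0.09,0.0518,0],"spin": 0},
    {"grip": -0.36,"slide": [-0.08,0.0461,0],"spin": 0},
    {"grip": -0.36,"slide": [-0.056,0.0324,0],"spin": 0},
    {"grip": -0.36,"slide": [0,0,0],"spin": 0},
    {"grip": -0.36,"slide": [0,0,0],"spin": 0},
    {"grip": -0.36,"slide": [0,0,0],"spin": 0},
  ],
)

```text
time: 56.42
tool_pos: [0.496, 0.0392, 0.2193]
ee_rot: [-3.14, 0.001, 0.954]
wrist_force: [-0.2, -0.2, 0.1]
width: 0.0639
finger_force: 0.0
```

```bash
python3 g.py sspice:.0876
```

```text
t 56.425 pos [0.496  0.0392 0.2193] rpy [-3.1402e+00  6.0000e-04  9.5420e-01] w 0.0639
sspice:.0876 [0.4962 0.0381 0.0876] units [-0.0014  0.002   0.2635] rows 3
```

>>> arm_command(
  plan=[
    {"grip": -0.36,"slide": [-0.001,0.001,0.05],"spin": 0},
    {"grip": -0.36,"slide": [0,0,0.07],"spin": 0},
    {"grip": -0.36,"slide": [0,0,0.06],"spin": 0},
    {"grip": -0.36,"slide": [0,0,0.045],"spin": 0},
    {"grip": -0.36,"slide": [0,0,0.03],"spin": 0},
    {"grip": -0.36,"slide": [0,0,0.008],"spin": 0},
    {"grip": -0.36,"slide": [0,0,0],"spin": 0},
    {"grip": -0.36,"slide": [0,0,0],"spin": 0},
    {"grip": -0.36,"slide": [0,0,0],"spin": 0},
  ],
)

```text
time: 57.55
tool_pos: [0.4969, 0.0374, 0.0896]
ee_rot: [3.14, -0.001, 0.952]
wrist_force: [-0.4, 0.7, -0.3]
width: 0.0642
finger_force: 0.0
```

>>> arm_command(
  plan=[
    {"grip": -0.1,"slide": [0,0,0],"spin": 0},
    {"grip": 0,"slide": [0,0,0],"spin": 0},
    {"grip": 0.1,"slide": [0,0,0],"spin": 0},
    {"grip": 0.5,"slide": [0,0,0],"spin": 0},
    {"grip": 1,"slide": [0,0,0],"spin": 0},
    {"grip": 1,"slide": [0,0,0],"spin": 0},
  ],
)

```text
time: 58.3
tool_pos: [0.4963, 0.0374, 0.0888]
ee_rot: [3.142, 0.0, 0.953]
wrist_force: [-0.9, 0.1, 0.8]
width: 0.0441
finger_force: 30.0
```

>>> arm_command(
  plan=[
    {"grip": 1,"slide": [0,0,-0.02],"spin": 0},
    {"grip": 1,"slide": [0,0,-0.04],"spin": 0},
    {"grip": 1,"slide": [0,0,-0.08],"spin": 0},
    {"grip": 1,"slide": [0,0,-0.08],"spin": 0},
    {"grip": 1,"slide": [0,0,-0.04],"spin": 0},
    {"grip": 1,"slide": [0,0,0],"spin": 0},
    {"grip": 1,"slide": [0,0,0],"spin": 0},
    {"grip": 1,"slide": [0,0,0],"spin": 0},
  ],
)

```text
time: 59.3
tool_pos: [0.4955, 0.0374, 0.217]
ee_rot: [-3.139, 0.002, 0.953]
wrist_force: [-0.5, -0.6, -0.2]
width: 0.044
finger_force: 30.0
```

```bash
python3 g.py spice:.22
```

```text
t 59.3 pos [0.4955 0.0374 0.217 ] rpy [-3.139e+00  1.800e-03  9.525e-01] w 0.044
spice:.22 [0.4461 0.3585 0.22  ] units [ 0.466  -0.4527 -0.0057] rows 6
```

>>> arm_command(
  plan=[
    {"grip": 1,"slide": [0.03,-0.0291,-0.006],"spin": 0},
    {"grip": 1,"slide": [0.06,-0.0583,0],"spin": 0},
    {"grip": 1,"slide": [0.07,-0.068,0],"spin": 0},
    {"grip": 1,"slide": [0.07,-0.068,0],"spin": 0},
    {"grip": 1,"slide": [0.07,-0.068,0],"spin": 0},
    {"grip": 1,"slide": [0.07,-0.068,0],"spin": 0},
    {"grip": 1,"slide": [0.06,-0.0583,0],"spin": 0},
    {"grip": 1,"slide": [0.035,-0.034,0],"spin": 0},
    {"grip": 1,"slide": [0,0,0],"spin": 0},
    {"grip": 1,"slide": [0,0,0],"spin": 0},
  ],
)

```text
time: 60.55
tool_pos: [0.4469, 0.357, 0.2208]
ee_rot: [-3.142, 0.002, 0.952]
wrist_force: [0.6, -0.2, -1.0]
width: 0.0442
finger_force: 30.0
```

```bash
python3 g.py spice:.0868
```

```text
t 60.55 pos [0.4469 0.357  0.2208] rpy [-3.1416e+00  2.0000e-03  9.5220e-01] w 0.0442
spice:.0868 [0.4461 0.3585 0.0868] units [ 0.002  -0.0031  0.268 ] rows 3
```

>>> arm_command(
  plan=[
    {"grip": 1,"slide": [0.001,-0.002,0.04],"spin": 0},
    {"grip": 1,"slide": [0,0,0.07],"spin": 0},
    {"grip": 1,"slide": [0,0,0.07],"spin": 0},
    {"grip": 1,"slide": [0,0,0.045],"spin": 0},
    {"grip": 1,"slide": [0,0,0.025],"spin": 0},
    {"grip": 1,"slide": [0,0,0.008],"spin": 0},
    {"grip": 1,"slide": [0,0,0],"spin": 0},
    {"grip": 1,"slide": [0,0,0],"spin": 0},
    {"grip": 1,"slide": [0,0,0],"spin": 0},
  ],
)

```text
time: 61.68
tool_pos: [0.447, 0.3591, 0.0937]
ee_rot: [3.141, -0.002, 0.953]
wrist_force: [0.2, 0.9, -0.2]
width: 0.0441
finger_force: 30.0
```

```bash
python3 g.py spice:.0868
```

```text
t 61.675 pos [0.447  0.3591 0.0937] rpy [ 3.1408e+00 -1.6000e-03  9.5260e-01] w 0.0441
spice:.0868 [0.4461 0.3585 0.0868] units [-0.002  -0.0007  0.0137] rows 1
```

>>> arm_command(
  plan=[
    {"grip": 1,"slide": [-0.001,0,0.01],"spin": 0},
    {"grip": 1,"slide": [0,0,0],"spin": 0},
    {"grip": 1,"slide": [0,0,0],"spin": 0},
    {"grip": 1,"slide": [0,0,0],"spin": 0},
  ],
)

```text
time: 62.18
tool_pos: [0.4463, 0.3584, 0.0877]
ee_rot: [3.141, -0.0, 0.953]
wrist_force: [-0.5, -0.3, -1.5]
width: 0.0444
finger_force: 30.0
```

>>> arm_command(
  plan=[
    {"grip": 1,"slide": [0,0,0.002],"spin": 0},
    {"grip": 1,"slide": [0,0,0],"spin": 0},
    {"grip": 0,"slide": [0,0,0],"spin": 0},
    {"grip": -0.3,"slide": [0,0,0],"spin": 0},
    {"grip": -0.36,"slide": [0,0,-0.03],"spin": 0},
    {"grip": -0.36,"slide": [0,0,-0.08],"spin": 0},
    {"grip": -0.36,"slide": [0,0,-0.1],"spin": 0},
    {"grip": -0.36,"slide": [0,0,-0.08],"spin": 0},
    {"grip": -0.36,"slide": [0,0,0],"spin": 0},
  ],
)

```text
time: 63.3
tool_pos: [0.448, 0.3596, 0.2379]
ee_rot: [3.137, -0.01, 0.953]
wrist_force: [0.2, -0.5, 0.3]
width: 0.0639
finger_force: 0.0
```

>>> arm_command(
  plan=[
    {"grip": -0.36,"slide": [-0.06,0.06,0],"spin": 0},
    {"grip": -0.36,"slide": [-0.07,0.07,0],"spin": 0},
    {"grip": -0.36,"slide": [-0.07,0.07,0],"spin": 0},
    {"grip": -0.36,"slide": [-0.07,0.07,0],"spin": 0},
    {"grip": -0.36,"slide": [-0.07,0.07,0],"spin": 0},
    {"grip": -0.36,"slide": [-0.06,0.06,0],"spin": 0},
    {"grip": -0.36,"slide": [0,0,0],"spin": 0},
    {"grip": -0.36,"slide": [0,0,0],"spin": 0},
  ],
)

```text
time: 64.3
tool_pos: [0.4928, 0.0798, 0.2309]
ee_rot: [-3.14, 0.0, 0.952]
wrist_force: [-0.0, 0.5, 0.3]
width: 0.0639
finger_force: 0.0
```

Run:
```python
from h import *
t0=cv2.imread('pics/top0.png')[:,:,::-1].copy();t=snapshot('top')
for lo,hi,roi in[((20,100,150),(32,255,255),(245,228,282,262)),((0,150,170),(8,255,255),(225,260,255,290)),((0,0,125),(180,60,255),(200,240,221,262))]:
    print(*[np.round(cv2.minEnclosingCircle(blob(i,lo,hi,roi)[0])[0],1) for i in(t0,t)])
cv2.imwrite('pics/c11.png',cv2.resize(t[180:320,190:500],(797,360))[:,:,::-1])
```

```text
[261.2 245.2] [260.4 245.4]
[238.2 276. ] [237.7 275.8]
[211.  253.7] [211.3 254. ]
```

View pics/c11.png

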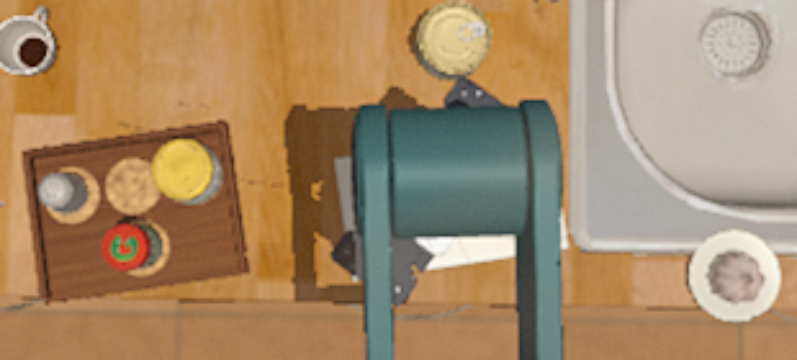

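All three lids are within 1 px (about 2 mm) of where they started, the garlic is centred in the saucer, and the arm is clear. I'm handing the job in.

```bash
python3 -c "
from bench import ticket; print(ticket.close_job())"
```

```text
the job is handed in; nothing more can be done
None
```

The job is handed in with no verdict returned: the garlic sits in the middle of the saucer, and the jar, spice jar and shaker are back upright in the caddy within about 2 mm of their starting spots.

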